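# Load the panel carrier from the leaning stack

## Task

Move the sawn offcuts out of the way of the carrier's drop gate, then let the gate right down. Draw every tall panel out of the stack leaning on the rip fence, leaving the long low boards leaning there, and stand each one the same way up in a bay of its own in the carrier, pushed back under the keeper until it meets the back stop. Then swing the gate fully up again so that its bar closes over the panels, and do not disturb the glue bottle or the tape measure.

Things in the scene. Friction and masses are not known exactly. Their poses are not given: they have to be found in the camera images.
- fence: rip fence, aluminium extrusion fixed on the saw table: 40 mm deep (x) x 300 mm long (y) x 58 mm high. Origin: centre of its underside; the stack leans on its -x face, the side to the robot. Tall panels stand 60 mm above it, with free air behind them.
- tall_1: tall panel of the leaning stack (rearmost, shifted to fence -y), plywood, 105 wide x 120 tall x 12 mm thick, 0.07-0.14 kg; its top stands 48 mm above the low boards. It or tall_3 may be absent. Origin: centre of its bottom edge; x through the thickness (to the fence), y along the width, z up the panel (leans 0.2-0.65 rad). Grip its top across the thickness.
- low_1: long low board of the leaning stack (second from the fence), the same plywood, 180 long x 72 tall x 12 mm thick, 0.1 kg; stays leaning on the fence. It settles back (to 0.65 rad at most) when panels behind it are drawn. Origin: centre of its bottom edge; x through the thickness (to the fence), y along the length, z up the board.
- low_2: long low board of the leaning stack (third from the fence), the same plywood, 180 long x 72 tall x 12 mm thick, 0.1 kg; stays leaning on the fence. It settles back (to 0.65 rad at most) when panels behind it are drawn. Origin: centre of its bottom edge; x through the thickness (to the fence), y along the length, z up the board.
- tall_2: tall panel of the leaning stack (fourth, between low boards, shifted to fence +y), plywood, 105 wide x 120 tall x 12 mm thick, 0.07-0.14 kg; its top stands 48 mm above the low boards. Always there. Origin: centre of its bottom edge; x through the thickness (to the fence), y along the width, z up the panel (leans 0.2-0.65 rad). Grip its top across the thickness.
- low_3: long low board of the leaning stack (fifth from the fence), the same plywood, 180 long x 72 tall x 12 mm thick, 0.1 kg; stays leaning on the fence. It settles back (to 0.65 rad at most) when panels behind it are drawn. Origin: centre of its bottom edge; x through the thickness (to the fence), y along the length, z up the board.
- low_4: long low board of the leaning stack (sixth from the fence), the same plywood, 180 long x 72 tall x 12 mm thick, 0.1 kg; stays leaning on the fence. It settles back (to 0.65 rad at most) when panels behind it are drawn. Origin: centre of its bottom edge; x through the thickness (to the fence), y along the length, z up the board.
- tall_3: tall panel of the leaning stack (front one, shifted to fence -y), plywood, 105 wide x 120 tall x 12 mm thick, 0.07-0.14 kg; its top stands 48 mm above the low boards. It or tall_1 may be absent. Origin: centre of its bottom edge; x through the thickness (to the fence), y along the width, z up the panel (leans 0.2-0.65 rad). Grip its top across the thickness.
- carrier: pale wooden panel carrier, fixed, 130 mm wide: floor 15 mm thick, three slots (bays), back stop at x = +52.5 mm whose keeper reaches 10 mm forward over the panels at z = 145-155 mm, drop gate at x = -56 to -69 mm. Origin: middle of the underside, below bay_b; x to the back stop, y across the bays. Lower a panel 14-20 mm short of home, then slide it +x.
- bay_a (a point): one outer (y = -45 mm) bay of the carrier: the point on the bay's floor, 15 mm above the table, where the centre of a panel's bottom edge stands when home. Axes as the carrier's (x to the back stop). Slot 16 mm wide along y, its fins 81 mm high over the table with round tops that lead in; bays 45 mm apart. The panel's width lies along x.
- bay_b (a point): the middle bay of the carrier: the point on the bay's floor, 15 mm above the table, where the centre of a panel's bottom edge stands when home. Axes as the carrier's (x to the back stop). Slot 16 mm wide along y, its fins 81 mm high over the table with round tops that lead in; bays 45 mm apart. The panel's width lies along x.
- bay_c (a point): the other outer (y = +45 mm) bay of the carrier: the point on the bay's floor, 15 mm above the table, where the centre of a panel's bottom edge stands when home. Axes as the carrier's (x to the back stop). Slot 16 mm wide along y, its fins 81 mm high over the table with round tops that lead in; bays 45 mm apart. The panel's width lies along x.
- gate (a joint): the carrier's front gate, hinged along its bottom edge: 0 = upright, shut; 1.45 rad = right down (stop), its top swung away from the back stop to -x of the carrier. The stiff hinge (0.28 N m) stays where it is left: about 2-3 N at the bar moves it. 130 mm wide, 12 mm thick. Upright, its inner face leaves the panels 4 mm of play.
- gate_hinge (a point): middle of the gate's hinge line, 8 mm above the table, x = -62.5 mm in the carrier; the hinge line runs along the carrier's y.
- gate_bar (a point): middle of the gate's round steel bar, 18 mm thick, 104 mm free length along the carrier's y: handle and front keeper. Gate upright: 146 mm above the hinge, 10 mm to the back-stop side of it (154 mm over the table, 10 mm above the panels' tops); right down: 36 mm over the table. 43 mm of open window between bar and gate board, for a finger.
- offcut_block: sawn softwood offcut, 40 x 110 x 40 mm (x, y, z), loose on the table where the gate comes down, so that the gate cannot; 0.08 kg; one of the two offcuts may be absent. Origin: centre of its underside, y along its length. The table from between the robot and the stack is free to set it down on.
- offcut_cube: small sawn softwood offcut, 45 x 75 x 45 mm (x, y, z), loose on the table where the gate comes down; 0.07 kg; one of the two offcuts may be absent. Origin: centre of its underside, y along its length.
- glue_bottle: bystander: glue bottle, 58 mm across, 176 mm tall, standing to the right, in front of the carrier. Origin: centre of its underside.
- tape_measure: bystander: tape measure, 38 x 78 x 63 mm, standing on the table to the left. Origin: centre of its underside.

How it is judged (in metres and radians):
On the way, in this order (a step that is already met when the one before it is completed fails the run):
1. the gate is let right down (joint above 1.3) (value of joint gate above 1.3 rad), for 0.2 s.
2. every tall panel stands on the floor of a bay, pushed back to within 12 mm of home, with the gate still down ((y of tall_1 in the frame of bay_a between -0.009 and 0.009 m or y of tall_1 in the frame of bay_b between -0.009 and 0.009 m or y of tall_1 in the frame of bay_c between -0.009 and 0.009 m) and x of tall_1 in the frame of bay_b between -0.012 and 0.006 m and z of tall_1 in the frame of bay_b between -0.005 and 0.006 m and angle between each of tall_1, tall_2, tall_3's own z axis and vertical below 0.12 rad and (y of tall_2 in the frame of bay_a between -0.009 and 0.009 m or y of tall_2 in the frame of bay_b between -0.009 and 0.009 m or y of tall_2 in the frame of bay_c between -0.009 and 0.009 m) and x of tall_2 in the frame of bay_b between -0.012 and 0.006 m and z of tall_2 in the frame of bay_b between -0.005 and 0.006 m and (y of tall_3 in the frame of bay_a between -0.009 and 0.009 m or y of tall_3 in the frame of bay_b between -0.009 and 0.009 m or y of tall_3 in the frame of bay_c between -0.009 and 0.009 m) and x of tall_3 in the frame of bay_b between -0.012 and 0.006 m and z of tall_3 in the frame of bay_b between -0.005 and 0.006 m and value of joint gate above 1 rad), for 0.2 s.
At the end, for the whole second after the job is handed in: Each tall panel stands in a bay, upright (0.12 rad), on its floor, within 6 mm of home at the back stop; gate up (joint < 0.05 rad); the four low boards still lean at the fence (feet down, within 0.20 m of its centre line, < 0.95 rad from vertical); all at rest ((y of tall_1 in the frame of bay_a between -0.009 and 0.009 m or y of tall_1 in the frame of bay_b between -0.009 and 0.009 m or y of tall_1 in the frame of bay_c between -0.009 and 0.009 m) and x of tall_1 in the frame of bay_b between -0.006 and 0.006 m and z of tall_1 in the frame of bay_b between -0.005 and 0.006 m and angle between each of tall_1, tall_2, tall_3's own z axis and vertical below 0.12 rad and (y of tall_2 in the frame of bay_a between -0.009 and 0.009 m or y of tall_2 in the frame of bay_b between -0.009 and 0.009 m or y of tall_2 in the frame of bay_c between -0.009 and 0.009 m) and x of tall_2 in the frame of bay_b between -0.006 and 0.006 m and z of tall_2 in the frame of bay_b between -0.005 and 0.006 m and (y of tall_3 in the frame of bay_a between -0.009 and 0.009 m or y of tall_3 in the frame of bay_b between -0.009 and 0.009 m or y of tall_3 in the frame of bay_c between -0.009 and 0.009 m) and x of tall_3 in the frame of bay_b between -0.006 and 0.006 m and z of tall_3 in the frame of bay_b between -0.005 and 0.006 m and value of joint gate below 0.05 rad and linear speed of each of tall_1, tall_2, tall_3, low_1, low_2, low_3, low_4 below 0.02 m/s and angle between each of low_1, low_2, low_3, low_4's own z axis and vertical below 0.95 rad and x of each of low_1, low_2, low_3, low_4 in the frame of fence above -0.2 m and height (world z) of each of low_1, low_2, low_3, low_4 below 0.02 m); the robot touches nothing.
It fails at once if a low board is toppled (more than 1.2 rad from vertical) (angle between any of low_1, low_2, low_3, low_4's own z axis and vertical above 1.2 rad).
It fails at once if a bystander (glue bottle, tape measure) is shifted by more than 40 mm or the bottle is knocked over (distance of any of glue_bottle, tape_measure from where it was at the start of the episode above 0.04 m or angle between glue_bottle's own z axis and vertical above 0.6 rad).
Of tall_1, tall_3 only 1 to 2 are there at a start; the rules pass over those that are not, and their reading is None.
Of offcut_block, offcut_cube only 1 to 2 are there at a start; the rules pass over those that are not, and their reading is None.
At some moment in a run one of offcut_block, offcut_cube may be knocked a few centimetres aside while the robot is not near it.
It also fails if it takes over 208 s, if anything falls off the work surface, if the arm or the gripper's body presses on something with over 40 N, if the wrist force passes 120 N, or if a joint passes its speed limit or range.

## Robot

A 6-joint arm with a two-finger parallel gripper is mounted at the origin on the work surface; the furniture and walls round the work are solid. World frame = base frame: x ahead of the robot, y to its left, z up, the work surface at z = 0. Lengths are in mm, angles in rad, forces in N, time in s.
With the tool pointing down it reaches from about 325 to 925 mm from the base axis. Payload 3.1 kg.
Tool frame: the origin (TCP) lies at the very end of the fingers, on their centre line; the grasp point (between the pads) lies 19 mm behind it; z points along the fingers, y is the line along which they close (so a half turn about z gives the same grasp; the last joint's range is limited). The gripper opens to 85 mm and grips with 20 to 120 N. Pads are 22 mm wide; open, the fingers measure 114 mm over their backs; the gripper's body (76 mm by 85 mm) begins 54 mm behind the grasp point. The pads swing forward as they close: fully open they stand 13 mm farther back than shut.
Start: joints at [-1.398, 0.217, 1.613, -0, 1.311, -0.112], TCP at [175.624, -599.829, 206] pointing down, gripper open.
Joint ranges: [-2.75, 2.75], [-0.78, 2.1], [0.31, 2.55], [-1.13, 4.27], [0.13, 2.63], [-2.58, 2.58]. Speed limits (rad/s): [2.79, 2.79, 3.14, 3.14, 3.14, 3.14].

## Interface

Orientations are given as a unit quaternion [w, x, y, z].
In Python, from workcell import robot, snapshot, camera_params, ticket gives the robot as it stands.
- The arm moves only by the tool step_arm, never from a script. Its argument "moves" is a list of rows, each an object of numbers: "grip": the gripper command: -1 is fully open, 1 is shut, values between are in proportion; "x", "y", "z": the shift along the tool's x, y, z in units of 50 mm (1.0 is 50 mm); "ax", "ay", "az": the turn, a rotation vector about the tool's x, y, z in units of 5 degrees (1.0 is 5 degrees). In form: [{"grip": .., "x": .., "y": .., "z": .., "ax": .., "ay": .., "az": ..}, ...]. A call has exactly 5 rows; each row is the pose to reach, as a shift and turn from the pose commanded when the call began, along the tool's axes at that moment; what a row does not reach only later rows make up. A row lasts 1/10 s, in which the tool goes at most 50 mm and 8.59 degrees, less where a joint would pass 70% of its speed; a pose out of reach is approached as far as the arm can. A call with a gripper value outside its range is refused whole. The fingers move at their own pace and stop on an object; "newtons" is the grip in N (left out, the last holds). Time passes only in rows, so rows that repeat a pose let the fingers close, or fill a call up. It gives the time, the measured TCP pose, the force, the opening and the grip force at its end, in the units of the state.
- robot.sense(): the state, without advancing time (a new reading comes with each control period).
- snapshot(name): name is "scene" or "top" or "wrist"; returns the picture (480x640x3 uint8, blue, green, red); there is no depth.
- camera_params(name): a dict with "K" (3x3 intrinsics, pixels), "xyz" and "rotation" of the camera in the world. Camera axes: x right, y up, looking along -z (the intrinsics and any distortion apply to the point x, -y, -z); pixel columns grow to the right and rows downward; lengths in mm; the calibration is good to about 2 mm. A picture is of the moment at which its call begins: read the wrist's pose just before it. camera_params takes no time and is no camera call; for the wrist camera it gives the pose at the moment of the call.
- ticket.job_done(): hands the job in; it is judged then, once.
The state is a dict: "time": time; "joint_pos": joint angles; "joint_velocities": joint speeds; "tau": joint torques, N m; "ee_pos": TCP position; "tool_rot": TCP orientation; "contact_force": force on the tool from outside, world axes, zero at the start; "wrist_torque": the same for the moment, N m; "finger_gap": finger opening in mm; "grip_force": force on a finger pad.
Only numpy, scipy, OpenCV 4.12 (cv2) and the standard library are available. Lean on these libraries where they do the work, as an engineer would, in place of code of your own. Each camera call takes 0.05 s, during which the arm holds its last target. There are 200 camera calls.

## Working session

There is one attempt and no reset: what is moved stays moved. The work goes in short steps, Python scripts to look and compute and a tool call to move; the robot and the scene stay as the last step left them, time stands still between calls to the robot, and variables do not carry over. Pictures are saved under pics/ and viewed, at most 14 in all, crops included, and the job is handed in when it is done.

Besides the shell and the picture viewer there is one more tool, called after "Request:" in YAML: its name, and indented under it one key for each argument. step_arm: Moves the arm, as the interface text tells. Its arguments: {"type":"object","properties":{"moves":{"type":"array","items":{"type":"object","properties":{"grip":{"type":"number"},"x":{"type":"number"},"y":{"type":"number"},"z":{"type":"number"},"ax":{"type":"number"},"ay":{"type":"number"},"az":{"type":"number"}}}},"newtons":{"type":"number"}},"required":["moves"]}

```bash
mkdir -p pics; ls
python3 - <<'E'
from workcell import robot, snapshot, camera_params
import cv2,numpy as np
print(robot.sense())
for n in ["scene","top"]:
    p=camera_params(n); print(n,p)
    cv2.imwrite(f"pics/{n}0.png",snapshot(n))
E
```

```text
pics
{'time': 0.0, 'joint_pos': array([-1.39819764e+00,  2.17785111e-01,  1.61494256e+00, -1.74248142e-05,
        1.31130920e+00, -1.12187434e-01]), 'joint_velocities': array([ 2.28417269e-04, -3.10655541e-04, -9.33409426e-04, -1.77095666e-05,
       -1.03198277e-03,  4.09952368e-04]), 'tau': array([ 7.22330587e-04, -3.96846485e+01, -3.03851223e+01, -3.07958476e-05,
        9.64166829e-03,  1.91016184e-06]), 'ee_pos': array([ 175.46518203, -598.9393327 ,  204.64475984]), 'tool_rot': array([-1.22129695e-03,  9.89878168e-01,  1.41914476e-01, -4.53230954e-05]), 'contact_force': array([-0.00932559,  0.97070507, -0.78684423]), 'wrist_torque': array([0.03851072, 0.02296716, 0.04731678]), 'grip_force': 0.0, 'finger_gap': 85.38325247456173}
scene {'K': array([[617.48390656,   0.        , 318.66528006],
       [  0.        , 617.48390656, 228.67736796],
       [  0.        ,   0.        ,   1.        ]]), 'xyz': array([ -561.07092337, -1023.53288923,   744.82318692]), 'rotation': array([ 0.7611575 ,  0.49920459, -0.22082228, -0.35024501])}
top {'K': array([[520.74129432,   0.        , 317.76815543],
       [  0.        , 520.74129432, 238.35406059],
       [  0.        ,   0.        ,   1.        ]]), 'xyz': array([ 457.51673232,  -59.69972602, 1166.83129387]), 'rotation': array([ 0.71652754,  0.02795803, -0.02527553, -0.69653987])}
```

View pics/scene0.png

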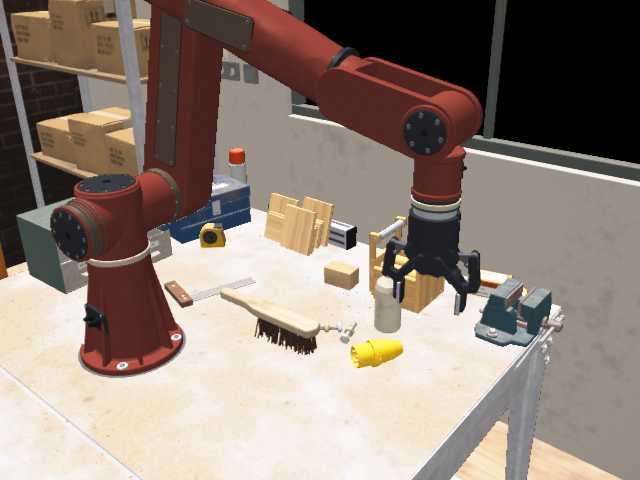

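View pics/top0.png

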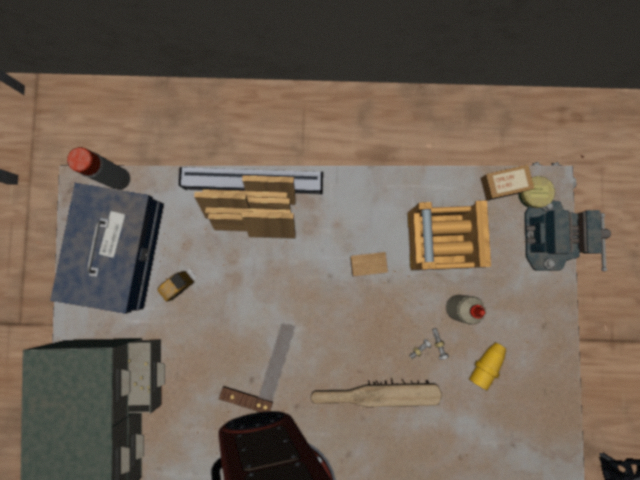

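```bash
cat > h.py <<'E'
import numpy as np,cv2
from scipy.spatial.transform import Rotation as R
from workcell import robot, snapshot, camera_params
def rot(q): return R.from_quat([q[1],q[2],q[3],q[0]])
def ray(p,uv):
    K=p["K"]; d=np.array([(uv[0]-K[0,2])/K[0,0],-(uv[1]-K[1,2])/K[1,1],-1.])
    return np.array(p["xyz"]),rot(p["rotation"]).apply(d)
def plane(p,uv,z):
    o,d=ray(p,uv); return o+d*(z-o[2])/d[2]
def proj(p,X):
    c=rot(p["rotation"]).inv().apply(np.array(X,float)-p["xyz"]); K=p["K"]
    return np.array([K[0,2]-K[0,0]*c[0]/c[2],K[1,2]+K[1,1]*c[1]/c[2]])
def meet(p1,u1,p2,u2):
    o1,d1=ray(p1,u1);o2,d2=ray(p2,u2)
    t=np.linalg.lstsq(np.c_[d1,-d2],o2-o1,rcond=None)[0]
    a=o1+d1*t[0];b=o2+d2*t[1]; return (a+b)/2,np.linalg.norm(a-b)
def down(yaw,tilt=None):
    "tool pointing down, tool y along world heading yaw"
    y=np.array([np.cos(yaw),np.sin(yaw),0]);z=np.array([0,0,-1.]);x=np.cross(y,z)
    return R.from_matrix(np.c_[x,y,z])
def go(pos,Rt=None):
    "units from the present measured pose"
    s=robot.sense();R0=rot(s["tool_rot"])
    d=R0.inv().apply(np.array(pos,float)-s["ee_pos"])/50
    r=(R0.inv()*Rt).as_rotvec(degrees=True)/5 if Rt is not None else np.zeros(3)
    print("xyz",d.round(3),"a",r.round(3))
E
python3 - <<'E'
from h import *
p=camera_params("top")
for uv,z,n in [((368,264),45,'cube'),((427,237),154,'bar'),((482,235),155,'back'),((461,311),0,'bottle'),((174,287),63,'tape'),((270,182),135,'tall1'),((220,196),120,'t2'),((270,220),120,'t3'),((180,180),58,'f1'),((322,180),58,'f2')]: print(n,plane(p,uv,z).round(1))
a=cv2.imread("pics/top0.png")
c1=cv2.resize(a[155:285,340:500],None,fx=4.5,fy=4.5,interpolation=2)
c2=cv2.resize(a[155:255,170:330],None,fx=4.5,fy=4.5,interpolation=2)
cv2.imwrite("pics/c1.png",c1)
s=cv2.imread("pics/scene0.png")[180:320,255:455]
cv2.imwrite("pics/c2.png",cv2.resize(s,None,fx=4,fy=4,interpolation=2))
E
```

```text
cube [ 489.8 -163.9   45. ]
bar [ 542.5 -267.6  154. ]
back [ 549.4 -374.4  155. ]
bottle [ 392.6 -376.8    0. ]
tape [429.2 246.3  63. ]
tall1 [645.8  44.2 135. ]
t2 [617.  146.2 120. ]
t3 [570.9  43.  120. ]
f1 [658.8 246.1  58. ]
f2 [667.3 -59.8  58. ]
```

View pics/c1.png

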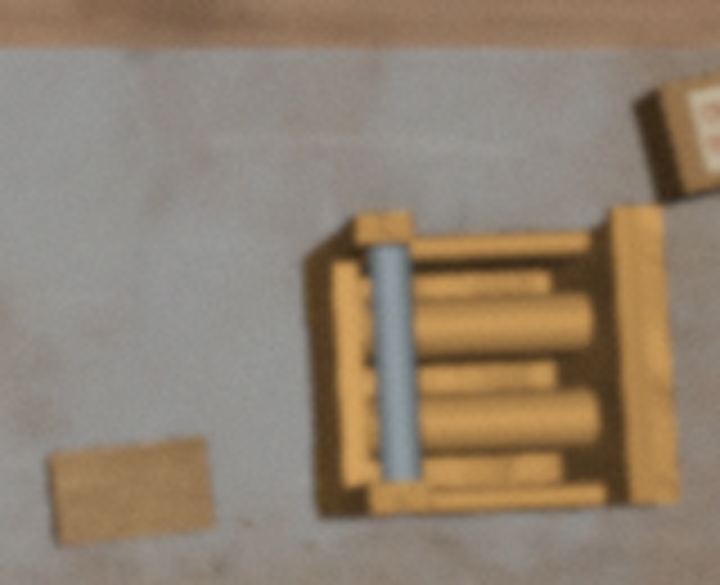

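View pics/c2.png

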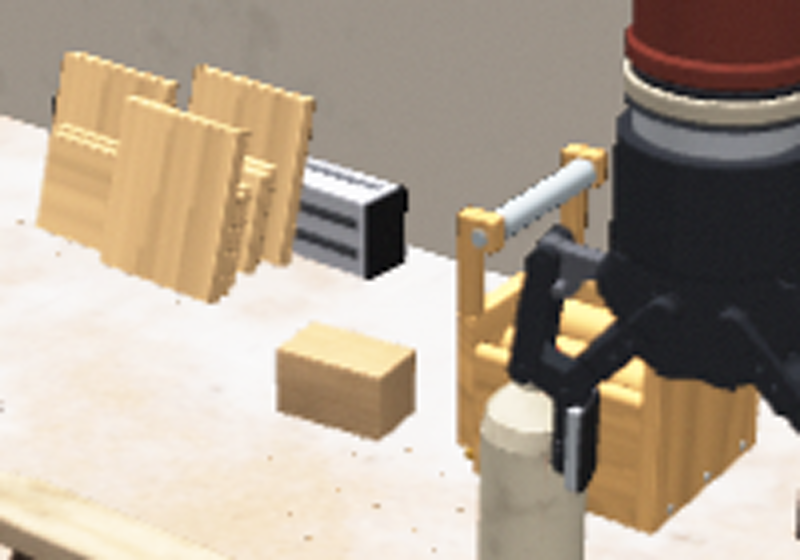

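Run:
```python
from h import *
p=camera_params("top")
f=lambda c:(340+c[0]/4.5,155+c[1]/4.5)
C=[plane(p,f(c),45)[:2] for c in [(48,455),(205,438),(215,527),(58,545)]]
print(np.round(C,1),np.mean(C,0)); e=C[0]-C[1]+C[3]-C[2]; print("cube long heading",np.degrees(np.arctan2(e[1],e[0])))
B=[plane(p,f(c),163)[:2] for c in [(392,245),(402,480)]];e=B[0]-B[1];print("bar",B,np.degrees(np.arctan2(e[1],e[0])))
B=[plane(p,f(c),155)[:2] for c in [(612,207),(632,502),(662,205),(680,500)]];print("stop",np.round(B,1))
c=np.mean(C,0);go([c[0],c[1],150],down(np.arctan2(*(-(C[0]-C[1]))[::-1])+np.pi/2))
s=robot.sense();print(rot(s["tool_rot"]).as_matrix().round(3))
```

```text
[[ 505.7 -126.2]
 [ 516.  -201.1]
 [ 473.6 -206.7]
 [ 462.9 -132. ]] [ 489.55662799 -166.49777269]
cube long heading 97.97321475881218
bar [array([ 595.39483501, -265.28034962]), array([ 494.2434656 , -270.83077483])] 3.140810999800155
stop [[ 615.8 -362.3]
 [ 487.9 -371.6]
 [ 617.3 -384. ]
 [ 489.3 -392.3]]
xyz [ 8.458 -6.535  1.112] a [ -0.019  -0.02  -16.297]
[[ 0.96   0.281 -0.   ]
 [ 0.281 -0.96   0.002]
 [ 0.    -0.002 -1.   ]]
```

Request:
step_arm:
  moves:
    - {"grip":-1,"x":0.3,"y":-0.2,"z":-0.6,"az":-1.4}
    - {"grip":-1,"x":1.0,"y":-0.8,"z":-1,"az":-2.8}
    - {"grip":-1,"x":1.8,"y":-1.4,"z":-1,"az":-4.2}
    - {"grip":-1,"x":2.6,"y":-2.0,"z":-1,"az":-5.6}
    - {"grip":-1,"x":3.4,"y":-2.6,"z":-1,"az":-7}

```text
$.moves[0]: bad value
```

Run:
```python
from h import *
print(robot.sense()["ee_pos"])
go([489.6,-166.5,150],down(np.radians(8)))
```

```text
[ 175.48402487 -599.01492601  204.78409255]
xyz [ 8.459 -6.534  1.112] a [ -0.019  -0.02  -16.337]
```

Request:
step_arm:
  moves:
    - {"grip":-1,"x":0.3,"y":-0.2,"z":-0.6,"ax":0,"ay":0,"az":-1.4}
    - {"grip":-1,"x":1.0,"y":-0.8,"z":-1,"ax":0,"ay":0,"az":-2.8}
    - {"grip":-1,"x":1.8,"y":-1.4,"z":-1,"ax":0,"ay":0,"az":-4.2}
    - {"grip":-1,"x":2.6,"y":-2.0,"z":-1,"ax":0,"ay":0,"az":-5.6}
    - {"grip":-1,"x":3.4,"y":-2.6,"z":-1,"ax":0,"ay":0,"az":-7}

```text
time: 0.6
ee_pos: [302.8, -425.7, 255.7]
tool_rot: [-0.0, 0.9, 0.435, 0.0]
contact_force: [1.3, -1.2, -0.0]
finger_gap: 85.6
grip_force: 0.0
```

Run:
```python
from h import *
print(robot.sense()["ee_pos"])
go([489.6,-166.5,150],down(np.radians(8)))
```

```text
[ 302.75891025 -425.71386182  255.74480545]
xyz [ 6.383 -0.297  2.117] a [ 1.000e-03 -4.000e-03 -9.289e+00]
```

Request:
step_arm:
  moves:
    - {"grip":-1,"x":0.9,"y":0,"z":0,"ax":0,"ay":0,"az":-1.6}
    - {"grip":-1,"x":1.8,"y":0,"z":0,"ax":0,"ay":0,"az":-3.2}
    - {"grip":-1,"x":2.7,"y":-0.1,"z":0,"ax":0,"ay":0,"az":-4.8}
    - {"grip":-1,"x":3.6,"y":-0.2,"z":0,"ax":0,"ay":0,"az":-6.4}
    - {"grip":-1,"x":4.5,"y":-0.2,"z":0,"ax":0,"ay":0,"az":-8}

```text
time: 1.1
ee_pos: [435.1, -243.5, 255.6]
tool_rot: [-0.0, 0.697, 0.717, -0.0]
contact_force: [-0.4, -0.7, -0.6]
finger_gap: 85.5
grip_force: 0.0
```

Run:
```python
from h import *
print(robot.sense()["ee_pos"])
go([489.6,-166.5,200],down(np.radians(8)))
p=camera_params("wrist");print(p)
cv2.imwrite("pics/w1.png",snapshot("wrist"))
```

```text
[ 435.14957139 -243.48318291  255.57777755]
xyz [1.507 1.133 1.112] a [-0.006 -0.005 -1.271]
{'K': array([[372.13700101,   0.        , 319.87738254],
       [  0.        , 372.13700101, 235.0573659 ],
       [  0.        ,   0.        ,   1.        ]]), 'xyz': array([ 432.90343327, -162.47611326,  423.69929491]), 'rotation': array([ 0.9872876 , -0.1583119 , -0.0021473 ,  0.01399702])}
```

View pics/w1.png

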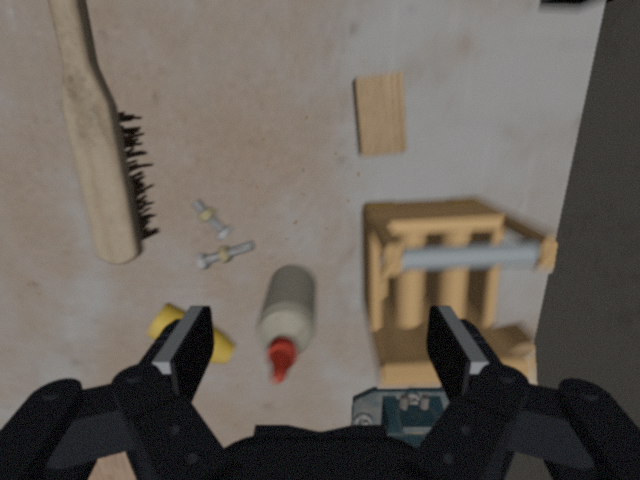

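Run:
```python
from h import *
p=camera_params("wrist")
C=np.array([plane(p,c,45)[:2] for c in [(355,78),(404,72),(407,153),(361,155)]]);print(C.round(1),C.mean(0))
B=[plane(p,c,154)[:2] for c in [(403,260),(537,253)]];print(np.round(B,1))
```

```text
[[ 468.9 -123.6]
 [ 514.6 -116.7]
 [ 525.5 -191. ]
 [ 479.6 -194.6]] [ 497.16135868 -156.47907102]
[[ 505.4 -263.3]
 [ 609.  -253.7]]
```

Request:
step_arm:
  moves:
    - {"grip":-1,"x":0.7,"y":0.5,"z":0,"ax":0,"ay":0,"az":-1.2}
    - {"grip":-1,"x":1.5,"y":1.1,"z":0.5,"ax":0,"ay":0,"az":-1.2}
    - {"grip":-1,"x":1.5,"y":1.12,"z":1.5,"ax":0,"ay":0,"az":-1.2}
    - {"grip":-1,"x":1.5,"y":1.12,"z":2.5,"ax":0,"ay":0,"az":-1.2}
    - {"grip":-1,"x":1.5,"y":1.12,"z":3,"ax":0,"ay":0,"az":-1.2}

```text
time: 1.65
ee_pos: [486.2, -167.1, 101.2]
tool_rot: [-0.003, 0.66, 0.751, -0.001]
contact_force: [-1.1, -0.6, -0.8]
finger_gap: 84.9
grip_force: 0.0
```

Run:
```python
from h import *
print(robot.sense()["ee_pos"])
go([489.6,-166.5,13],down(np.radians(8)))
p=camera_params("wrist");a=snapshot("wrist")
cv2.imwrite("pics/w2.png",a)
```

```text
[ 486.18464266 -167.14672614  101.21745888]
xyz [-0.003  0.08   1.764] a [-0.069 -0.046 -0.125]
```

View pics/w2.png

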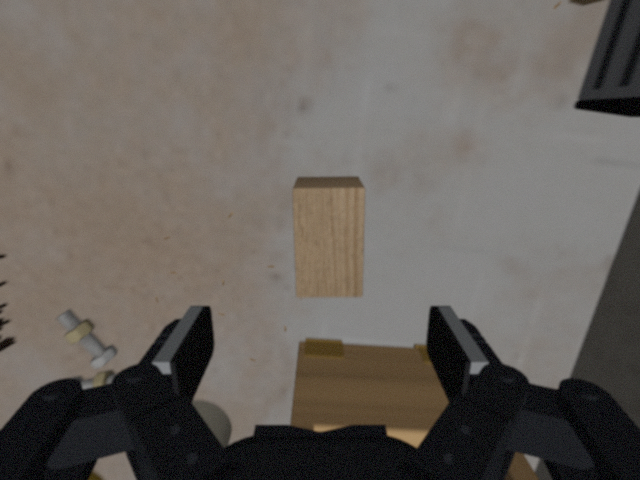

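Run:
```python
from h import *
p=camera_params("wrist")
C=np.array([plane(p,c,45)[:2] for c in [(293,188),(363,188),(363,296),(296,296)]]);print(C.round(1),C.mean(0))
go([*C.mean(0),15],down(np.radians(8)))
```

```text
[[ 461.8 -130. ]
 [ 503.4 -124.6]
 [ 515.1 -195.4]
 [ 471.4 -201.2]] [ 487.92307874 -162.80737198]
xyz [0.04  0.121 1.644] a [-0.137 -0.092 -0.133]
```

Request:
step_arm:
  moves:
    - {"grip":-1,"x":0.04,"y":0.12,"z":0.8,"ax":0,"ay":0,"az":-0.1}
    - {"grip":-1,"x":0.04,"y":0.12,"z":1.6,"ax":0,"ay":0,"az":-0.1}
    - {"grip":-0.5,"x":0.04,"y":0.12,"z":1.64,"ax":0,"ay":0,"az":-0.1}
    - {"grip":0.3,"x":0.04,"y":0.12,"z":1.64,"ax":0,"ay":0,"az":-0.1}
    - {"grip":0.5,"x":0.04,"y":0.12,"z":1.64,"ax":0,"ay":0,"az":-0.1}
  newtons: 40

```text
time: 2.2
ee_pos: [496.8, -167.7, 26.5]
tool_rot: [0.002, 0.657, 0.754, 0.001]
contact_force: [-0.1, 0.2, 0.7]
finger_gap: 43.9
grip_force: 0.0
```

Request:
step_arm:
  moves:
    - {"grip":0.6,"x":0,"y":0,"z":0,"ax":0,"ay":0,"az":0}
    - {"grip":0.6,"x":0,"y":0,"z":0,"ax":0,"ay":0,"az":0}
    - {"grip":0.6,"x":0,"y":0,"z":-0.3,"ax":0,"ay":0,"az":0}
    - {"grip":0.6,"x":0.1,"y":0,"z":-0.8,"ax":0,"ay":0,"az":0}
    - {"grip":0.6,"x":0.5,"y":-0.1,"z":-1,"ax":0,"ay":0,"az":0}

```text
time: 2.7
ee_pos: [489.9, -144.7, 78.5]
tool_rot: [0.004, 0.658, 0.753, 0.001]
contact_force: [0.3, -0.4, 0.4]
finger_gap: 17.1
grip_force: 0.0
```

Run:
```python
from h import *
s=robot.sense();print(s["ee_pos"],s["finger_gap"])
a=snapshot("wrist");b=snapshot("top");cv2.imwrite("pics/w3.png",np.hstack([cv2.resize(a,(400,300)),cv2.resize(b,(400,300))]))
s=robot.sense();print(s["ee_pos"],s["finger_gap"])
```

```text
[ 489.92212534 -144.69974241   78.46781212] 17.148007590510964
[ 487.86382931 -141.9797637    77.25482045] 17.23059263660968
```

View pics/w3.png

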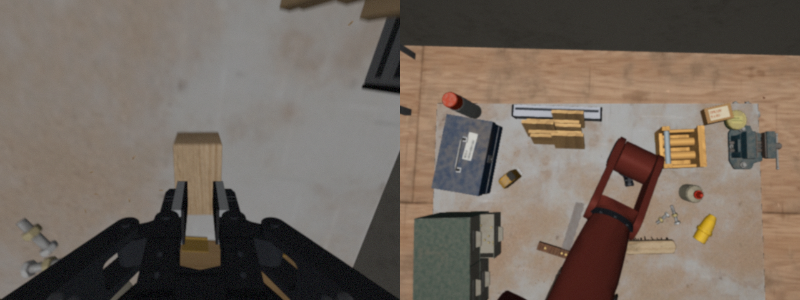

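Run:
```python
from h import *
s=robot.sense();print(s["ee_pos"],s["finger_gap"],s["grip_force"])
p=camera_params("wrist");a=snapshot("wrist")
cv2.imwrite("pics/w4.png",a)
for z in (45,90): print(z,np.round([plane(p,c,z)[:2] for c in [(280,224),(352,224),(344,341),(285,341)]],1))
print("tips",proj(p,s["ee_pos"]), proj(p,s["ee_pos"]+[0,0,19]))
```

```text
[ 487.86382931 -141.9797637    77.25482045] 17.23059263660968 0.0
45 [[ 463.  -123.6]
 [ 503.  -118.1]
 [ 510.6 -194.2]
 [ 474.  -199.2]]
90 [[ 465.9 -109.6]
 [ 497.  -105.4]
 [ 502.8 -164.4]
 [ 474.5 -168.2]]
tips [319.64380084 284.18629496] [319.80659445 302.82281579]
```

View pics/w4.png

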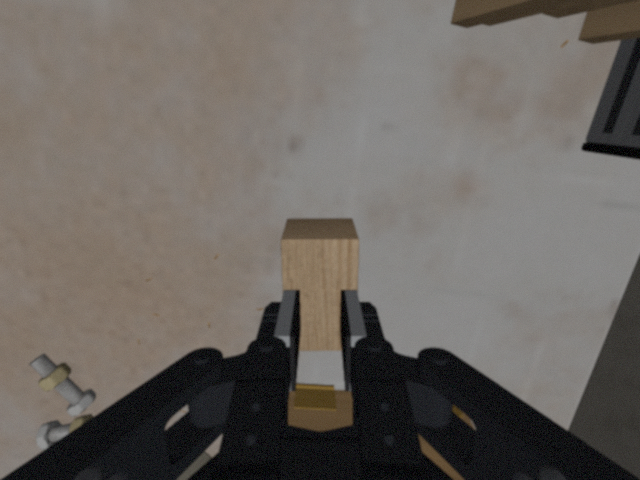

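Request:
step_arm:
  moves:
    - {"grip":-1,"x":0,"y":0,"z":0,"ax":0,"ay":0,"az":0}
    - {"grip":-1,"x":-0.2,"y":0,"z":0,"ax":0,"ay":0,"az":0}
    - {"grip":-1,"x":-0.4,"y":0,"z":0,"ax":0,"ay":0,"az":0}
    - {"grip":-1,"x":-0.4,"y":0,"z":0.6,"ax":0,"ay":0,"az":0}
    - {"grip":-1,"x":-0.4,"y":0,"z":1.24,"ax":0,"ay":0,"az":0}

```text
time: 3.35
ee_pos: [491.3, -164.8, 12.5]
tool_rot: [0.002, 0.658, 0.753, 0.0]
contact_force: [-0.2, 0.6, 0.0]
finger_gap: 85.2
grip_force: 0.0
```

Request:
step_arm:
  moves:
    - {"grip":0.2,"x":0,"y":0,"z":0,"ax":0,"ay":0,"az":0}
    - {"grip":0.5,"x":0,"y":0,"z":0,"ax":0,"ay":0,"az":0}
    - {"grip":0.5,"x":0,"y":0,"z":0,"ax":0,"ay":0,"az":0}
    - {"grip":0.5,"x":0,"y":0,"z":0,"ax":0,"ay":0,"az":0}
    - {"grip":0.5,"x":0,"y":0,"z":0,"ax":0,"ay":0,"az":0}
  newtons: 40

```text
time: 3.85
ee_pos: [490.7, -163.1, 13.6]
tool_rot: [0.002, 0.657, 0.754, 0.0]
contact_force: [0.5, -0.3, 0.9]
finger_gap: 43.1
grip_force: 40.9
```

Run:
```python
from h import *
s=robot.sense();print(s["ee_pos"],s["finger_gap"],s["grip_force"])
```

```text
[ 490.72219982 -163.08908245   13.63052777] 43.10117704214795 40.929206013679504
```

Request:
step_arm:
  moves:
    - {"grip":0.6,"x":0,"y":0,"z":-0.5,"ax":0,"ay":0,"az":0}
    - {"grip":0.6,"x":0.7,"y":-0.2,"z":-0.8,"ax":0,"ay":0,"az":0}
    - {"grip":0.6,"x":1.5,"y":-0.5,"z":-0.8,"ax":0,"ay":0,"az":0}
    - {"grip":0.6,"x":2.3,"y":-0.8,"z":-0.8,"ax":0,"ay":0,"az":0}
    - {"grip":0.6,"x":3,"y":-1,"z":-0.8,"ax":0,"ay":0,"az":0}

```text
time: 4.35
ee_pos: [418.0, -19.0, 52.4]
tool_rot: [0.0, 0.657, 0.754, 0.0]
contact_force: [0.1, -1.0, -0.8]
finger_gap: 43.4
grip_force: 41.1
```

Request:
step_arm:
  moves:
    - {"grip":0.6,"x":0,"y":0,"z":0.4,"ax":0,"ay":0,"az":0}
    - {"grip":0.6,"x":0,"y":0,"z":0.79,"ax":0,"ay":0,"az":0}
    - {"grip":0.6,"x":0,"y":0,"z":0.79,"ax":0,"ay":0,"az":0}
    - {"grip":-0.6,"x":0,"y":0,"z":0.79,"ax":0,"ay":0,"az":0}
    - {"grip":-1,"x":0,"y":0,"z":0.79,"ax":0,"ay":0,"az":0}

```text
time: 4.85
ee_pos: [419.8, -20.7, 13.1]
tool_rot: [0.0, 0.657, 0.754, 0.0]
contact_force: [0.2, 0.5, -0.4]
finger_gap: 70.8
grip_force: 0.0
```

Request:
step_arm:
  moves:
    - {"grip":-1,"x":0,"y":0,"z":0,"ax":0,"ay":0,"az":0}
    - {"grip":-1,"x":0,"y":0,"z":-1,"ax":0,"ay":0,"az":0}
    - {"grip":-1,"x":0,"y":0,"z":-2,"ax":0,"ay":0,"az":0}
    - {"grip":-1,"x":-0.5,"y":0.5,"z":-3,"ax":0,"ay":0,"az":0}
    - {"grip":-1,"x":-1,"y":1,"z":-4,"ax":0,"ay":0,"az":0}

```text
time: 5.35
ee_pos: [465.5, -55.6, 196.5]
tool_rot: [0.001, 0.657, 0.754, 0.0]
contact_force: [1.2, -0.1, -0.2]
finger_gap: 85.7
grip_force: 0.0
```

Run:
```python
from h import *
s=robot.sense();print(s["ee_pos"],s["finger_gap"],s["grip_force"])
go([545,-220,260],down(np.radians(3)))
```

```text
[465.49677783 -55.61499802 196.5238518 ] 85.7093314334889 0.0
xyz [-3.475  1.128 -1.266] a [0.017 0.006 0.971]
```

Request:
step_arm:
  moves:
    - {"grip":-1,"x":-0.5,"y":0.2,"z":-0.6,"ax":0,"ay":0,"az":0.5}
    - {"grip":-1,"x":-1.5,"y":0.4,"z":-1.1,"ax":0,"ay":0,"az":0.97}
    - {"grip":-1,"x":-2.5,"y":0.6,"z":-1.1,"ax":0,"ay":0,"az":0.97}
    - {"grip":-1,"x":-3.5,"y":0.8,"z":-1.1,"ax":0,"ay":0,"az":0.97}
    - {"grip":-1,"x":-4.4,"y":0.9,"z":-1.1,"ax":0,"ay":0,"az":0.97}

```text
time: 5.85
ee_pos: [539.7, -266.0, 250.1]
tool_rot: [0.001, 0.689, 0.725, 0.0]
contact_force: [0.4, 0.4, 0.6]
finger_gap: 85.2
grip_force: 0.0
```

Request:
step_arm:
  moves:
    - {"grip":-1,"x":-0.4,"y":0.05,"z":0,"ax":0,"ay":0,"az":0}
    - {"grip":-1,"x":-0.4,"y":0.05,"z":0,"ax":0,"ay":0,"az":0}
    - {"grip":-1,"x":-0.4,"y":0.05,"z":0,"ax":0,"ay":0,"az":0}
    - {"grip":0,"x":-0.4,"y":0.05,"z":0,"ax":0,"ay":0,"az":0}
    - {"grip":0.2,"x":-0.4,"y":0.05,"z":0,"ax":0,"ay":0,"az":0}

```text
time: 6.35
ee_pos: [542.4, -282.2, 249.3]
tool_rot: [-0.0, 0.688, 0.726, 0.0]
contact_force: [-0.1, -0.7, 0.4]
finger_gap: 59.1
grip_force: 0.0
```

Run:
```python
from h import *
a=snapshot("wrist");s=robot.sense();print(s["ee_pos"],s["finger_gap"])
import pickle;pickle.dump(camera_params("wrist"),open("w5.pkl","wb"))
cv2.imwrite("pics/w5.png",a);cv2.imwrite("pics/w5c.png",cv2.resize(a[100:400,150:500],None,fx=2,fy=2,interpolation=2))
```

```text
[ 542.43627807 -282.32033677  249.3921416 ] 51.82971515307932
```

View pics/w5c.png

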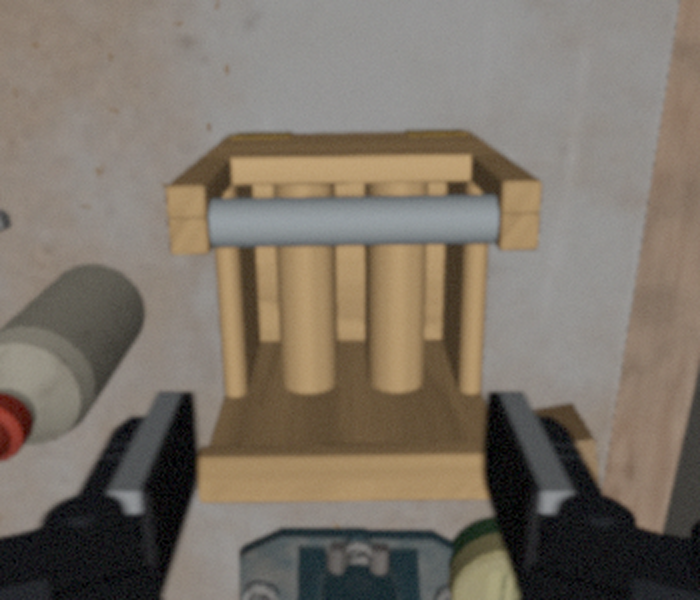

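Run:
```python
from h import *
import pickle;p=pickle.load(open("w5.pkl","rb"))
f=lambda c:(150+c[0]/2,100+c[1]/2)
for n,z,cs in [("bar",154,[(211,222),(499,218)]),("finL",81,[(306.5,250),(310,380)]),("finR",81,[(396,250),(398,380)]),("keeper",155,[(198,453),(487,450)]),("post",160,[(167,217),(540,215)])]:
    B=np.array([plane(p,f(c),z)[:2] for c in cs]);e=B[1]-B[0];print(n,B.round(1),B.mean(0).round(1),np.degrees(np.arctan2(e[1],e[0])).round(2),np.linalg.norm(e).round(1))
```

```text
bar [[ 495.  -272. ]
 [ 599.8 -265. ]] [ 547.4 -268.5] 3.86 105.0
finL [[ 528.  -302.9]
 [ 532.4 -370.6]] [ 530.2 -336.8] -86.28 67.9
finR [[ 570.2 -300.6]
 [ 576.4 -368.3]] [ 573.3 -334.5] -84.75 67.9
keeper [[ 489.8 -368.4]
 [ 606.3 -360.9]] [ 548.  -364.6] 3.71 116.7
post [[ 480.3 -269.4]
 [ 612.8 -261.6]] [ 546.6 -265.5] 3.35 132.7
```

Request:
step_arm:
  moves:
    - {"grip":0,"x":0.1,"y":0.1,"z":0,"ax":0,"ay":0,"az":1.7}
    - {"grip":0,"x":0.25,"y":0.1,"z":0,"ax":0,"ay":0,"az":3.4}
    - {"grip":0,"x":0.25,"y":0.1,"z":0,"ax":0,"ay":0,"az":5.1}
    - {"grip":0,"x":0.25,"y":0.1,"z":0,"ax":0,"ay":0,"az":6.8}
    - {"grip":0,"x":0.25,"y":0.1,"z":0,"ax":0,"ay":0,"az":8.5}

```text
time: 6.9
ee_pos: [546.9, -269.9, 249.5]
tool_rot: [0.0, 0.906, 0.424, 0.0]
contact_force: [0.5, 0.0, -0.8]
finger_gap: 42.5
grip_force: 0.0
```

Request:
step_arm:
  moves:
    - {"grip":0,"x":0,"y":0,"z":0,"ax":0,"ay":0,"az":1.7}
    - {"grip":0,"x":0,"y":0,"z":0,"ax":0,"ay":0,"az":3.4}
    - {"grip":0,"x":0,"y":0,"z":0,"ax":0,"ay":0,"az":5.1}
    - {"grip":0,"x":0,"y":0,"z":0,"ax":0,"ay":0,"az":6.8}
    - {"grip":0,"x":0,"y":0,"z":0,"ax":0,"ay":0,"az":8.5}

```text
time: 7.4
ee_pos: [546.9, -270.0, 249.4]
tool_rot: [0.0, 0.998, 0.067, 0.0]
contact_force: [0.1, 0.2, 0.5]
finger_gap: 42.7
grip_force: 0.0
```

Request:
step_arm:
  moves:
    - {"grip":0,"x":0,"y":0,"z":0,"ax":0,"ay":0,"az":0.5}
    - {"grip":0,"x":0,"y":0,"z":0,"ax":0,"ay":0,"az":0.5}
    - {"grip":0,"x":0,"y":0,"z":0,"ax":0,"ay":0,"az":0.5}
    - {"grip":0,"x":0,"y":0,"z":0,"ax":0,"ay":0,"az":0.5}
    - {"grip":0,"x":0,"y":0,"z":0,"ax":0,"ay":0,"az":0.5}

```text
time: 7.9
ee_pos: [546.9, -270.9, 249.2]
tool_rot: [0.0, 0.999, 0.048, 0.0]
contact_force: [-0.9, 0.1, -0.9]
finger_gap: 42.8
grip_force: 0.0
```

```bash
cat >> h.py <<'E'
yaw=np.radians(3.7); ey=np.array([np.cos(yaw),np.sin(yaw),0]); ex=np.array([np.sin(yaw),-np.cos(yaw),0])
O=np.array([550.8,-321.1,0])
def C(x,y,z): return O+x*ex+y*ey+[0,0,z]
E
python3 - <<'E'
from h import *
s=robot.sense();print(s["ee_pos"],s["finger_gap"],s["joint_pos"].round(2))
go(C(-52.5,0,138),down(yaw-np.pi/2))
E
```

```text
[ 546.86644307 -270.85448537  249.20727367] 42.820461658326835 [-0.57  0.15  1.6   0.    1.38  0.9 ]
xyz [ 0.015 -0.042  2.224] a [ 0.    -0.001  0.362]
```

Request:
step_arm:
  moves:
    - {"grip":0,"x":0,"y":-0.04,"z":0.8,"ax":0,"ay":0,"az":0.36}
    - {"grip":0,"x":0,"y":-0.04,"z":1.6,"ax":0,"ay":0,"az":0.36}
    - {"grip":0,"x":0,"y":-0.04,"z":2.22,"ax":0,"ay":0,"az":0.36}
    - {"grip":0,"x":0,"y":-0.04,"z":2.22,"ax":0,"ay":0,"az":0.36}
    - {"grip":0,"x":0,"y":-0.04,"z":2.22,"ax":0,"ay":0,"az":0.36}

```text
time: 8.4
ee_pos: [546.5, -269.0, 138.1]
tool_rot: [-0.0, 0.999, 0.032, -0.0]
contact_force: [-0.7, -0.4, 0.3]
finger_gap: 42.7
grip_force: 0.0
```

Request:
step_arm:
  moves:
    - {"grip":0.4,"x":0,"y":0,"z":0,"ax":0,"ay":0,"az":0}
    - {"grip":0.8,"x":0,"y":0,"z":0,"ax":0,"ay":0,"az":0}
    - {"grip":0.8,"x":0,"y":0,"z":0,"ax":0,"ay":0,"az":0}
    - {"grip":0.8,"x":0,"y":0,"z":0,"ax":0,"ay":0,"az":0}
    - {"grip":0.8,"x":0,"y":0,"z":0,"ax":0,"ay":0,"az":0}
  newtons: 20

```text
time: 8.9
ee_pos: [546.9, -269.2, 138.8]
tool_rot: [0.0, 0.999, 0.032, 0.0]
contact_force: [0.1, 1.4, -0.1]
finger_gap: 8.9
grip_force: 0.0
```

Run:
```python
from h import *
s=robot.sense();print(s["ee_pos"],s["finger_gap"],s["contact_force"])
# bar arc in units from here (tool y=+ex, z down)
r=np.hypot(146,10);a0=np.arctan2(10,146)
for t in np.r_[0,np.arange(.15,1.5,.15),1.45]:
    a=t-a0; print(t.round(2),"y",((-r*np.sin(a)-10)/50).round(2),"z",((146-r*np.cos(a))/50).round(2))
```

```text
[ 546.89960099 -269.21861813  138.77775313] 8.915281034378772 [ 0.0696085   1.39245245 -0.11954249]
0.0 y 0.0 z 0.0
0.15 y -0.44 z 0.0
0.3 y -0.87 z 0.07
0.45 y -1.29 z 0.2
0.6 y -1.68 z 0.4
0.75 y -2.04 z 0.65
0.9 y -2.36 z 0.95
1.05 y -2.63 z 1.29
1.2 y -2.85 z 1.68
1.35 y -3.01 z 2.09
1.5 y -3.1 z 2.51
1.45 y -3.07 z 2.37
```

Run:
```python
from h import *
a=snapshot("wrist");b=snapshot("scene")
p=camera_params("wrist");s=robot.sense()
print(proj(p,s["ee_pos"]),proj(camera_params("scene"),s["ee_pos"]),s["ee_pos"])
cv2.imwrite("pics/m6s.png",b);cv2.imwrite("pics/w6.png",a)
c=cv2.resize(b[170:330,330:480],(400,427),interpolation=2)
cv2.imwrite("pics/m6.png",np.hstack([cv2.resize(a,(400,427)),c]))
```

```text
[321.36448717 283.05393379] [389.44963672 235.00961008] [ 546.6726893  -269.06819769  138.32577468]
```

View pics/m6.png

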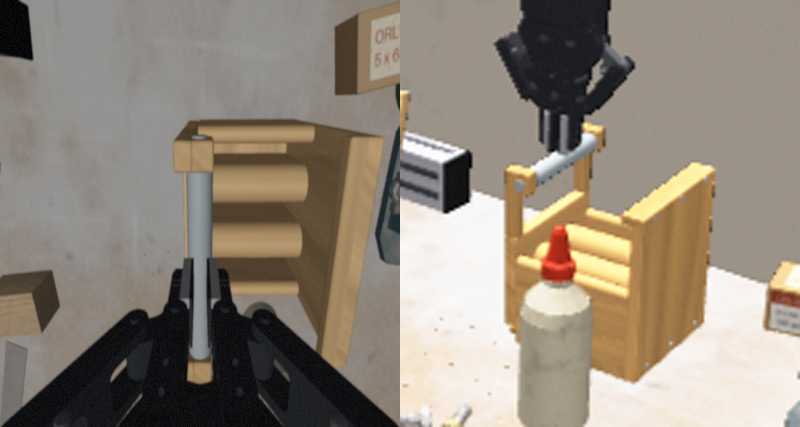

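Request:
step_arm:
  moves:
    - {"grip":0,"x":0,"y":0,"z":0,"ax":0,"ay":0,"az":0}
    - {"grip":0,"x":0,"y":0,"z":0,"ax":0,"ay":0,"az":0}
    - {"grip":0,"x":0,"y":0,"z":0,"ax":0,"ay":0,"az":0}
    - {"grip":0,"x":0,"y":0,"z":0.2,"ax":0,"ay":0,"az":0}
    - {"grip":0,"x":0,"y":0,"z":0.4,"ax":0,"ay":0,"az":0}

```text
time: 9.5
ee_pos: [546.8, -269.1, 117.6]
tool_rot: [0.0, 0.999, 0.032, 0.0]
contact_force: [-0.3, 0.4, -0.3]
finger_gap: 42.8
grip_force: 0.0
```

Request:
step_arm:
  moves:
    - {"grip":0.4,"x":0,"y":0,"z":0,"ax":0,"ay":0,"az":0}
    - {"grip":0.8,"x":0,"y":0,"z":0,"ax":0,"ay":0,"az":0}
    - {"grip":0.8,"x":0,"y":0,"z":0,"ax":0,"ay":0,"az":0}
    - {"grip":0.8,"x":0,"y":0,"z":0,"ax":0,"ay":0,"az":0}
    - {"grip":0.8,"x":0,"y":0,"z":0,"ax":0,"ay":0,"az":0}
  newtons: 20

```text
time: 10.0
ee_pos: [545.6, -268.5, 116.7]
tool_rot: [-0.001, 0.999, 0.032, -0.001]
contact_force: [0.1, -0.3, -9.2]
finger_gap: 16.8
grip_force: 20.9
```

Run:
```python
from h import *
a=snapshot("wrist");s=robot.sense();p=camera_params("wrist")
print(s["ee_pos"],s["finger_gap"],s["grip_force"],s["contact_force"],proj(p,s["ee_pos"]))
c0=cv2.imread("pics/w6.png")
cv2.imwrite("pics/w7.png",np.hstack([c0[220:480,180:460],a[220:480,180:460]]))
```

```text
[ 545.65907113 -268.5299939   116.74159008] 17.014070727233918 20.882354378700256 [ 0.39772558  0.28987711 -9.64344405] [321.38922442 283.05070185]
```

Request:
step_arm:
  moves:
    - {"grip":0.8,"x":0,"y":-0.44,"z":0,"ax":0,"ay":0,"az":0}
    - {"grip":0.8,"x":0,"y":-0.87,"z":0.07,"ax":0,"ay":0,"az":0}
    - {"grip":0.8,"x":0,"y":-1.29,"z":0.2,"ax":0,"ay":0,"az":0}
    - {"grip":0.8,"x":0,"y":-1.68,"z":0.4,"ax":0,"ay":0,"az":0}
    - {"grip":0.8,"x":0,"y":-2.04,"z":0.65,"ax":0,"ay":0,"az":0}

```text
time: 10.55
ee_pos: [540.0, -168.4, 87.7]
tool_rot: [0.002, 0.999, 0.032, -0.0]
contact_force: [-4.4, -4.1, 1.3]
finger_gap: 17.0
grip_force: 19.7
```

Run:
```python
from h import *
s=robot.sense()
print(s["ee_pos"],s["finger_gap"],s["grip_force"],s["contact_force"])
print(meet(camera_params("scene"),(255+478/4,180+237/4),camera_params("top"),(340+402/4.5,155+480/4.5)))
```

```text
[ 539.9704838  -168.36070922   87.74816738] 16.991862242451237 19.737499058246613 [-4.40329687 -4.12654783  1.29256115]
(array([ 491.98922169, -270.57240556,  148.0798306 ]), np.float64(8.65760016124079))
```

Request:
step_arm:
  moves:
    - {"grip":0.8,"x":0,"y":-0.32,"z":0.3,"ax":0,"ay":0,"az":0}
    - {"grip":0.8,"x":0,"y":-0.59,"z":0.64,"ax":0,"ay":0,"az":0}
    - {"grip":0.8,"x":0,"y":-0.81,"z":1.03,"ax":0,"ay":0,"az":0}
    - {"grip":0.8,"x":0,"y":-0.97,"z":1.3,"ax":0,"ay":0,"az":0}
    - {"grip":0.8,"x":0,"y":-0.98,"z":1.4,"ax":0,"ay":0,"az":0}

```text
time: 11.05
ee_pos: [537.8, -120.8, 16.4]
tool_rot: [0.003, 0.999, 0.033, 0.001]
contact_force: [-4.0, -4.2, 0.4]
finger_gap: 17.4
grip_force: 20.0
```

Run:
```python
from h import *
s=robot.sense();a=snapshot("scene");w=snapshot("wrist");p=camera_params("wrist")
print(s["ee_pos"],s["finger_gap"],s["grip_force"],s["contact_force"],proj(camera_params("scene"),s["ee_pos"]))
c=cv2.resize(a[200:330,310:460],None,fx=3,fy=3,interpolation=2)
w=cv2.resize(w[200:460,180:460],None,fx=1.25,fy=1.5,interpolation=2)
cv2.imwrite("pics/m8.png",np.hstack([c,w]))
```

```text
[ 537.81873409 -120.77648354   16.42046005] 17.40211500702912 19.972735047340393 [-3.96931986 -4.24310241  0.44947749] [338.64994789 264.01887758]
```

View pics/m8.png

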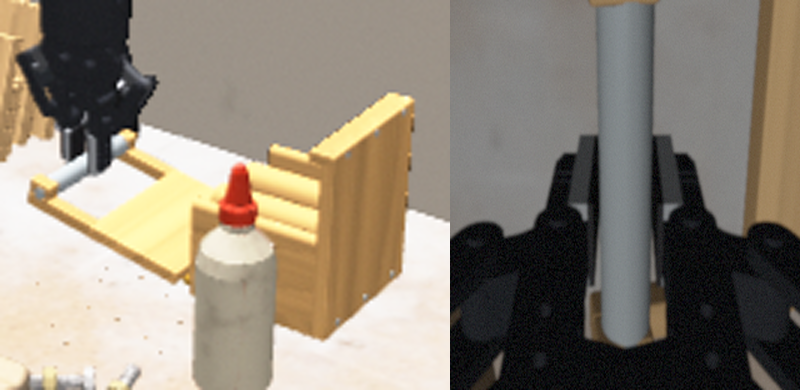

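Request:
step_arm:
  moves:
    - {"grip":0.8,"x":0,"y":-0.05,"z":0.2,"ax":0,"ay":0,"az":0}
    - {"grip":0.8,"x":0,"y":-0.07,"z":0.35,"ax":0,"ay":0,"az":0}
    - {"grip":0.8,"x":0,"y":-0.07,"z":0.4,"ax":0,"ay":0,"az":0}
    - {"grip":0.8,"x":0,"y":-0.07,"z":0.4,"ax":0,"ay":0,"az":0}
    - {"grip":0.8,"x":0,"y":-0.07,"z":0.4,"ax":0,"ay":0,"az":0}

```text
time: 11.65
ee_pos: [540.3, -118.1, 2.6]
tool_rot: [0.003, 0.999, 0.033, 0.002]
contact_force: [-10.2, -3.4, 23.6]
finger_gap: 16.9
grip_force: 23.4
```

Request:
step_arm:
  moves:
    - {"grip":0.3,"x":0,"y":0,"z":0,"ax":0,"ay":0,"az":0}
    - {"grip":0.1,"x":0,"y":0,"z":0,"ax":0,"ay":0,"az":0}
    - {"grip":0,"x":0,"y":0,"z":0,"ax":0,"ay":0,"az":0}
    - {"grip":0,"x":0,"y":0,"z":-0.5,"ax":0,"ay":0,"az":0}
    - {"grip":0,"x":0,"y":0,"z":-1.5,"ax":0,"ay":0,"az":0}

```text
time: 12.15
ee_pos: [532.1, -113.0, 66.4]
tool_rot: [-0.002, 0.999, 0.032, -0.005]
contact_force: [0.2, -0.3, -1.0]
finger_gap: 42.6
grip_force: 0.0
```

Request:
step_arm:
  moves:
    - {"grip":0,"x":0,"y":0,"z":-1,"ax":0,"ay":0,"az":-1.6}
    - {"grip":0,"x":0,"y":-0.4,"z":-2,"ax":0,"ay":0,"az":-3.2}
    - {"grip":0,"x":0,"y":-0.8,"z":-3,"ax":0,"ay":0,"az":-4.8}
    - {"grip":0,"x":0,"y":-1.4,"z":-3.6,"ax":0,"ay":0,"az":-6.4}
    - {"grip":0,"x":0,"y":-2.2,"z":-4,"ax":0,"ay":0,"az":-8}

```text
time: 12.65
ee_pos: [531.7, -4.8, 275.3]
tool_rot: [0.002, 0.928, 0.374, 0.003]
contact_force: [-0.0, 0.2, -0.8]
finger_gap: 42.6
grip_force: 0.0
```

Run:
```python
from h import *
s=robot.sense();print(s["ee_pos"])
go([520,10,290],down(0))
```

```text
[531.69054021  -4.83490464 275.28955947]
xyz [ 0.038 -0.374 -0.296] a [ 0.082 -0.022 -9.222]
```

Request:
step_arm:
  moves:
    - {"grip":0,"x":0.3,"y":-0.2,"z":0,"ax":0,"ay":0,"az":-1.6}
    - {"grip":0,"x":0.6,"y":-0.5,"z":-0.2,"ax":0,"ay":0,"az":-3.2}
    - {"grip":0,"x":0.9,"y":-0.7,"z":-0.3,"ax":0,"ay":0,"az":-4.8}
    - {"grip":0,"x":1.2,"y":-0.7,"z":-0.5,"ax":0,"ay":0,"az":-6.4}
    - {"grip":0,"x":1.3,"y":-0.7,"z":-0.5,"ax":0,"ay":0,"az":-8}

```text
time: 13.15
ee_pos: [553.8, 66.7, 296.9]
tool_rot: [0.001, 0.743, 0.67, 0.001]
contact_force: [0.7, 0.6, 0.9]
finger_gap: 42.6
grip_force: 0.0
```

Request:
step_arm:
  moves:
    - {"grip":0,"x":0,"y":0,"z":0,"ax":0,"ay":0,"az":-1.22}
    - {"grip":0,"x":0,"y":0,"z":0,"ax":0,"ay":0,"az":-1.22}
    - {"grip":0,"x":0,"y":0,"z":0,"ax":0,"ay":0,"az":-1.22}
    - {"grip":0,"x":0,"y":0,"z":0,"ax":0,"ay":0,"az":-1.22}
    - {"grip":0,"x":0,"y":0,"z":0,"ax":0,"ay":0,"az":-1.22}

```text
time: 13.65
ee_pos: [552.4, 65.0, 295.5]
tool_rot: [-0.0, 0.709, 0.705, -0.0]
contact_force: [0.4, -0.3, 0.1]
finger_gap: 42.9
grip_force: 0.0
```

Run:
```python
from h import *
import pickle
s=robot.sense();print(s["ee_pos"],s["joint_pos"])
a=snapshot("wrist");p=camera_params("wrist");pickle.dump(p,open("w9.pkl","wb"));cv2.imwrite("pics/w9.png",a)
print([proj(p,X).round() for X in [(530,0,0),(700,0,130),(530,200,0),(700,200,130)]])
b=snapshot("scene");cv2.imwrite("pics/s9.png",b)
u=cv2.resize(a[60:480,230:640],(586,600),interpolation=2)
cv2.imwrite("pics/v9.png",u)
print([proj(camera_params("scene"),X).round() for X in [(530,0,0),(700,0,130),(530,200,0),(700,200,130)]])
```

```text
[552.43536952  64.98852657 295.47686403] [-9.09613629e-03  1.02046864e-02  1.67305260e+00  3.29423755e-05
  1.45864762e+00 -3.89679414e-03]
[array([303., 230.]), array([472., 270.]), array([299.,  63.]), array([502.,  41.])]
[array([302., 257.]), array([342., 195.]), array([251., 238.]), array([290., 180.])]
```

View pics/v9.png

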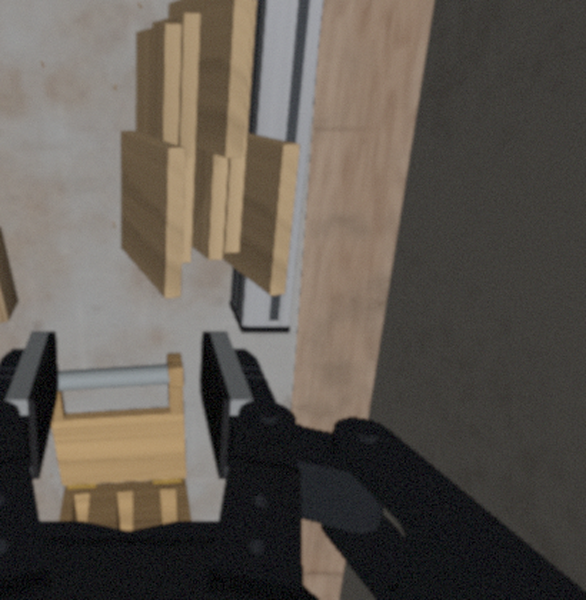

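Run:
```python
from h import *
import pickle;p=pickle.load(open("w9.pkl","rb"))
f=lambda c:(230+c[0]/1.4293,60+c[1]/1.4286)
F=np.array([plane(p,f(c),0) for c in [(122,132),(122,248)]]);print("foot3",F.round(1))
for n,cs in {"t3":[(168,148),(166,295),(184,148),(181,293)],"t1":[(281,145),(273,292),(297,142),(284,290)],"t2":[(237,0),(229,157),(253,0),(245,155)]}.items():
  for z in (100,110,118):
    T=np.array([plane(p,f(c),z)[:2] for c in cs]);print(n,z,T.round(1).tolist(),"len",np.linalg.norm(T[1]-T[0]).round(1))
a=cv2.imread("pics/w9.png");cv2.imwrite("pics/v9b.png",cv2.resize(a[0:170,300:480],None,fx=4,fy=3.5,interpolation=2))
```

```text
foot3 [[547.2  99.7   0. ]
 [546.3  -4.7   0. ]]
t3 100 [[579.5, 98.9], [580.0, -8.9], [590.3, 98.9], [591.0, -7.4]] len 107.9
t3 110 [[578.8, 100.2], [579.2, -4.7], [589.3, 100.2], [590.0, -3.2]] len 104.9
t3 118 [[578.2, 101.3], [578.6, -1.3], [588.5, 101.2], [589.1, 0.2]] len 102.5
t1 100 [[655.9, 100.5], [659.0, -7.0], [666.5, 102.5], [667.0, -5.4]] len 107.5
t1 110 [[653.0, 101.8], [656.1, -2.8], [663.4, 103.7], [663.9, -1.2]] len 104.6
t1 118 [[650.8, 102.8], [653.8, 0.6], [660.9, 104.6], [661.4, 2.1]] len 102.2
t2 100 [[620.9, 190.1], [621.1, 92.6], [630.9, 190.0], [631.9, 93.9]] len 97.5
t2 110 [[619.0, 188.9], [619.3, 94.1], [628.7, 188.8], [629.8, 95.4]] len 94.8
t2 118 [[617.5, 187.9], [617.8, 95.3], [627.0, 187.9], [628.0, 96.5]] len 92.6
```

```bash
cat >> h.py <<'E'
def lean(t,yw=0):
    "tool along a leaning panel (lean t to +x), tool y to fence"
    return R.from_rotvec([0,0,yw])*R.from_rotvec([0,t,0])*down(0)
def top(P,t,d): return np.array(P)+d*np.array([np.sin(t),0,np.cos(t)])
E
python3 - <<'E'
from h import *
go(top([584,48.5,113.5],.27,50),lean(.27))
E
```

```text
xyz [-0.325  0.898  2.678] a [ 3.093 -0.008 -0.055]
```

Request:
step_arm:
  moves:
    - {"grip":0,"x":-0.2,"y":0.3,"z":0.5,"ax":0.8,"ay":0,"az":0}
    - {"grip":0,"x":-0.32,"y":0.6,"z":1.2,"ax":1.6,"ay":0,"az":0}
    - {"grip":0,"x":-0.32,"y":0.9,"z":1.8,"ax":2.4,"ay":0,"az":0}
    - {"grip":0,"x":-0.32,"y":0.9,"z":2.4,"ax":3.1,"ay":0,"az":-0.05}
    - {"grip":0,"x":-0.32,"y":0.9,"z":2.68,"ax":3.1,"ay":0,"az":-0.05}

```text
time: 14.25
ee_pos: [596.5, 48.6, 156.7]
tool_rot: [-0.098, 0.701, 0.7, -0.098]
contact_force: [0.3, 0.3, -0.6]
finger_gap: 42.5
grip_force: 0.0
```

Request:
step_arm:
  moves:
    - {"grip":0,"x":0,"y":0,"z":0,"ax":0,"ay":0,"az":0}
    - {"grip":0,"x":0,"y":0,"z":0,"ax":0,"ay":0,"az":0}
    - {"grip":0,"x":0,"y":0,"z":0,"ax":0,"ay":0,"az":0}
    - {"grip":0,"x":0,"y":0,"z":0,"ax":0,"ay":0,"az":0}
    - {"grip":0,"x":0,"y":0,"z":0,"ax":0,"ay":0,"az":0}

```text
time: 14.75
ee_pos: [598.2, 49.0, 163.7]
tool_rot: [-0.094, 0.701, 0.701, -0.094]
contact_force: [-0.3, -0.3, 0.7]
finger_gap: 42.9
grip_force: 0.0
```

Run:
```python
from h import *
go(top([584,48.5,113.5],.27,-52),lean(.27))
a=snapshot("wrist");cv2.imwrite("pics/w10.png",a)
p=camera_params("wrist");s=robot.sense();print(s["ee_pos"],s["finger_gap"])
# predicted pixels of the panel top corners if the estimate is right
for y in (-4,101):
  for dx in (-6,6):
    P=np.array([584,y,113.5])+dx*np.array([np.cos(.27),0,-np.sin(.27)]);print(y,dx,proj(p,P).round(1))
# observed: bright top strip profile across columns at the panel's middle row
v=proj(p,(584,30,113.5));r=int(v[1]);print(r,a[r,int(v[0])-30:int(v[0])+30:2].sum(1))
```

```text
xyz [-0.01  -0.013  2.083] a [ 0.034 -0.004  0.005]
[598.01544491  48.96139246 163.21889004] 42.59102925268825
-4 -6 [310.4 322.1]
-4 6 [328.2 322.1]
101 -6 [309.  164.8]
101 6 [329.5 164.8]
275 [417 415 422 419 415 412 415 409 413 393 404 414 406 418 405 406 400 393
 368 385 427 422 436 437 436 409 397 419 426 427]
```

Run:
```python
import cv2,numpy as np
a=cv2.imread("pics/w10.png").astype(float)
for r0,r1 in [(175,195),(200,220),(225,245),(250,270),(280,300)]:
    print(r0,[tuple(map(int,a[r0:r1,c:c+3].mean((0,1)))) if 0 else int(a[r0:r1,c:c+3].sum(2).mean()) for c in range(270,372,3)])
print("sat",[int(cv2.cvtColor(a[r0:r0+20].astype(np.uint8),cv2.COLOR_BGR2HSV)[:,c:c+3,1].mean()) for r0 in (200,) for c in range(270,372,3)])
for c in (315,322,328): print(c,[int(a[r:r+3,c-2:c+3].sum(2).mean()) for r in range(140,345,5)])
```

```text
175 [401, 400, 401, 402, 401, 401, 401, 402, 401, 401, 401, 402, 411, 420, 418, 418, 419, 420, 406, 371, 405, 418, 426, 419, 362, 405, 419, 432, 439, 425, 404, 393, 251, 235]
200 [403, 404, 404, 405, 403, 404, 404, 403, 401, 401, 403, 404, 411, 423, 422, 422, 420, 422, 412, 414, 430, 438, 441, 414, 399, 425, 431, 439, 440, 404, 386, 332, 216, 206]
225 [402, 400, 400, 401, 399, 395, 395, 395, 395, 397, 401, 398, 401, 417, 418, 419, 419, 418, 401, 410, 428, 436, 439, 403, 405, 424, 431, 437, 434, 394, 385, 275, 211, 207]
250 [409, 408, 411, 413, 413, 411, 411, 411, 410, 409, 412, 414, 398, 401, 400, 399, 398, 399, 376, 406, 427, 436, 436, 379, 410, 424, 431, 437, 424, 394, 394, 356, 270, 220]
280 [407, 417, 418, 419, 419, 419, 418, 417, 418, 418, 417, 417, 390, 385, 389, 391, 393, 396, 384, 397, 404, 409, 408, 383, 381, 382, 389, 392, 390, 388, 387, 387, 393, 373]
sat [10, 10, 10, 10, 10, 10, 11, 12, 14, 15, 13, 12, 51, 80, 80, 80, 80, 81, 81, 81, 80, 79, 79, 81, 82, 80, 80, 79, 80, 62, 24, 36, 88, 90]
315 [389, 337, 244, 241, 245, 403, 428, 424, 418, 414, 416, 424, 425, 422, 419, 425, 423, 419, 419, 421, 419, 405, 391, 399, 404, 402, 402, 410, 413, 401, 380, 371, 386, 384, 392, 407, 415, 411, 407, 399, 401]
322 [373, 329, 233, 236, 240, 393, 426, 429, 423, 418, 415, 416, 422, 422, 421, 419, 423, 419, 417, 416, 421, 415, 402, 388, 396, 399, 400, 398, 408, 411, 397, 373, 370, 383, 384, 391, 404, 411, 410, 403, 400]
328 [376, 379, 378, 381, 365, 374, 381, 376, 382, 380, 377, 390, 414, 415, 414, 410, 413, 410, 409, 407, 408, 407, 404, 396, 405, 402, 402, 400, 411, 411, 373, 382, 391, 397, 401, 410, 418, 422, 412, 405, 401]
```

Request:
step_arm:
  moves:
    - {"grip":0,"x":0,"y":-0.03,"z":0.5,"ax":0,"ay":0,"az":0}
    - {"grip":0,"x":0,"y":-0.03,"z":1.1,"ax":0,"ay":0,"az":0}
    - {"grip":0,"x":0,"y":-0.03,"z":1.6,"ax":0,"ay":0,"az":0}
    - {"grip":0,"x":0,"y":-0.03,"z":2.0,"ax":0,"ay":0,"az":0}
    - {"grip":0,"x":0,"y":-0.03,"z":2.08,"ax":0,"ay":0,"az":0}

```text
time: 15.3
ee_pos: [565.3, 49.1, 59.4]
tool_rot: [-0.098, 0.7, 0.701, -0.097]
contact_force: [-0.3, -0.9, 0.0]
finger_gap: 42.9
grip_force: 0.0
```

Request:
step_arm:
  moves:
    - {"grip":0.4,"x":0,"y":0,"z":0,"ax":0,"ay":0,"az":0}
    - {"grip":0.9,"x":0,"y":0,"z":0,"ax":0,"ay":0,"az":0}
    - {"grip":0.9,"x":0,"y":0,"z":0,"ax":0,"ay":0,"az":0}
    - {"grip":0.9,"x":0,"y":0,"z":0,"ax":0,"ay":0,"az":0}
    - {"grip":0.9,"x":0,"y":0,"z":0,"ax":0,"ay":0,"az":0}
  newtons: 50

```text
time: 15.8
ee_pos: [569.4, 48.8, 63.7]
tool_rot: [-0.095, 0.701, 0.701, -0.095]
contact_force: [-1.5, -0.5, 5.5]
finger_gap: 11.3
grip_force: 50.5
```

Request:
step_arm:
  moves:
    - {"grip":0.9,"x":0,"y":-0.06,"z":-0.3,"ax":0,"ay":0,"az":0}
    - {"grip":0.9,"x":0,"y":-0.1,"z":-0.9,"ax":0,"ay":0,"az":0}
    - {"grip":0.9,"x":0,"y":-0.1,"z":-1.6,"ax":0,"ay":0,"az":0}
    - {"grip":0.9,"x":0,"y":-0.1,"z":-2.3,"ax":0,"ay":0,"az":0}
    - {"grip":0.9,"x":0,"y":-0.1,"z":-3,"ax":0,"ay":0,"az":0}

```text
time: 16.3
ee_pos: [604.3, 49.0, 209.8]
tool_rot: [-0.095, 0.701, 0.701, -0.094]
contact_force: [0.9, -0.3, -0.9]
finger_gap: 11.4
grip_force: 49.5
```

Run:
```python
from h import *
s=robot.sense();print(s["ee_pos"],s["finger_gap"],s["contact_force"])
go(C(-19,45,180),down(yaw))
go(C(-19,45,180)+[0,150,0],down(yaw))
```

```text
[604.32432465  49.01569239 209.78063765] 11.371283614814981 [ 0.93851984 -0.29300171 -0.87717815]
xyz [-6.966 -0.034  0.621] a [-3.075 -0.109 -0.734]
xyz [-3.966 -0.033  0.623] a [-3.075 -0.109 -0.734]
```

Request:
step_arm:
  moves:
    - {"grip":0.9,"x":-0.6,"y":0,"z":0,"ax":-0.8,"ay":0,"az":-0.2}
    - {"grip":0.9,"x":-1.4,"y":0,"z":0,"ax":-1.6,"ay":0,"az":-0.4}
    - {"grip":0.9,"x":-2.3,"y":0,"z":0,"ax":-2.4,"ay":-0.1,"az":-0.6}
    - {"grip":0.9,"x":-3.1,"y":0,"z":0,"ax":-3.07,"ay":-0.1,"az":-0.73}
    - {"grip":0.9,"x":-3.97,"y":0,"z":0.3,"ax":-3.07,"ay":-0.1,"az":-0.73}

```text
time: 16.8
ee_pos: [600.9, -151.4, 197.2]
tool_rot: [0.003, 0.684, 0.73, 0.001]
contact_force: [0.7, 0.6, -1.2]
finger_gap: 11.2
grip_force: 49.6
```

Run:
```python
from h import *
s=robot.sense();print(s["ee_pos"],s["finger_gap"],s["contact_force"])
go(C(-19,45,180),down(yaw))
```

```text
[ 600.94923854 -151.39672842  197.219822  ] 11.18554597887064 [ 0.68472305  0.57858488 -1.17805878]
xyz [-2.941 -0.322  0.349] a [0.067 0.026 0.002]
```

Request:
step_arm:
  moves:
    - {"grip":0.9,"x":-0.7,"y":-0.15,"z":0,"ax":0,"ay":0,"az":0}
    - {"grip":0.9,"x":-1.4,"y":-0.32,"z":0,"ax":0,"ay":0,"az":0}
    - {"grip":0.9,"x":-2.2,"y":-0.32,"z":0,"ax":0,"ay":0,"az":0}
    - {"grip":0.9,"x":-2.7,"y":-0.32,"z":0.1,"ax":0,"ay":0,"az":0}
    - {"grip":0.9,"x":-2.94,"y":-0.32,"z":0.3,"ax":0,"ay":0,"az":0}

```text
time: 17.3
ee_pos: [594.0, -300.6, 179.9]
tool_rot: [0.001, 0.685, 0.729, -0.0]
contact_force: [0.6, -0.2, -0.8]
finger_gap: 11.2
grip_force: 49.8
```

Request:
step_arm:
  moves:
    - {"grip":0.9,"x":0,"y":0,"z":0,"ax":0,"ay":0,"az":0}
    - {"grip":0.9,"x":0,"y":0,"z":0,"ax":0,"ay":0,"az":0}
    - {"grip":0.9,"x":0,"y":0,"z":0,"ax":0,"ay":0,"az":0}
    - {"grip":0.9,"x":0,"y":0,"z":0,"ax":0,"ay":0,"az":0}
    - {"grip":0.9,"x":0,"y":0,"z":0,"ax":0,"ay":0,"az":0}

```text
time: 17.8
ee_pos: [593.4, -296.3, 178.6]
tool_rot: [-0.001, 0.683, 0.73, -0.001]
contact_force: [-0.2, -0.5, 0.5]
finger_gap: 11.5
grip_force: 49.7
```

Run:
```python
from h import *
a=snapshot("wrist");s=robot.sense();p=camera_params("wrist");print(s["ee_pos"],s["finger_gap"],s["contact_force"])
go(C(-19,45,90),down(yaw))
cv2.imwrite("pics/w11.png",a)
# predicted panel front-top corners and carrier features
T=s["ee_pos"]+[0,0,52]
for n,X in {"panel top gate end":T-52.5*ex,"panel bottom gate end":T-52.5*ex-[0,0,120],"finR gate end":C(-48,22.5,81),"outer fin":C(-48,65,81)}.items(): print(n,proj(p,X).round())
cv2.imwrite("pics/v11.png",a[60:420,180:520])
```

```text
[ 593.40278966 -296.51831115  178.57285897] 10.912445414054071 [-0.10638055 -0.5317524  -1.0733549 ]
xyz [-0.056  0.021  1.771] a [-0.022 -0.004  0.011]
panel top gate end [320. 206.]
panel bottom gate end [320. 161.]
finR gate end [290. 192.]
outer fin [349. 192.]
```

View pics/v11.png

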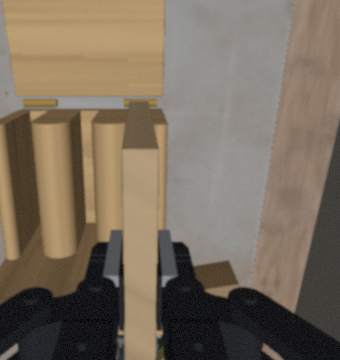

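Request:
step_arm:
  moves:
    - {"grip":0.9,"x":-0.03,"y":0.02,"z":0.4,"ax":0,"ay":0,"az":0}
    - {"grip":0.9,"x":-0.03,"y":0.02,"z":0.8,"ax":0,"ay":0,"az":0}
    - {"grip":0.9,"x":-0.03,"y":0.02,"z":1.2,"ax":0,"ay":0,"az":0}
    - {"grip":0.9,"x":-0.03,"y":0.02,"z":1.6,"ax":0,"ay":0,"az":0}
    - {"grip":0.9,"x":-0.03,"y":0.02,"z":1.6,"ax":0,"ay":0,"az":0}

```text
time: 18.35
ee_pos: [592.7, -297.2, 94.7]
tool_rot: [-0.003, 0.684, 0.73, -0.001]
contact_force: [0.3, 0.6, -1.6]
finger_gap: 11.2
grip_force: 49.6
```

Request:
step_arm:
  moves:
    - {"grip":0.9,"x":0,"y":0,"z":0.1,"ax":0,"ay":0,"az":0}
    - {"grip":0.9,"x":0,"y":0,"z":0.16,"ax":0,"ay":0,"az":0}
    - {"grip":0.9,"x":0,"y":0,"z":0.22,"ax":0,"ay":0,"az":0}
    - {"grip":0.9,"x":0,"y":0,"z":0.22,"ax":0,"ay":0,"az":0}
    - {"grip":0.9,"x":0,"y":0,"z":0.22,"ax":0,"ay":0,"az":0}

```text
time: 18.85
ee_pos: [594.0, -298.8, 87.6]
tool_rot: [-0.001, 0.684, 0.729, -0.001]
contact_force: [0.7, 0.3, -2.1]
finger_gap: 11.3
grip_force: 49.6
```

Request:
step_arm:
  moves:
    - {"grip":0.9,"x":0,"y":0,"z":0.04,"ax":0,"ay":0,"az":0}
    - {"grip":0.9,"x":0,"y":0,"z":0.08,"ax":0,"ay":0,"az":0}
    - {"grip":0.9,"x":0,"y":0,"z":0.12,"ax":0,"ay":0,"az":0}
    - {"grip":0.9,"x":0,"y":0,"z":0.12,"ax":0,"ay":0,"az":0}
    - {"grip":0.9,"x":0,"y":0,"z":0.12,"ax":0,"ay":0,"az":0}

```text
time: 19.35
ee_pos: [593.8, -298.6, 80.9]
tool_rot: [-0.001, 0.684, 0.73, -0.001]
contact_force: [-0.1, -0.3, -0.4]
finger_gap: 11.5
grip_force: 49.6
```

Request:
step_arm:
  moves:
    - {"grip":0.9,"x":0,"y":0,"z":0.04,"ax":0,"ay":0,"az":0}
    - {"grip":0.9,"x":0,"y":0,"z":0.08,"ax":0,"ay":0,"az":0}
    - {"grip":0.9,"x":0,"y":0,"z":0.1,"ax":0,"ay":0,"az":0}
    - {"grip":0.9,"x":0,"y":0,"z":0.1,"ax":0,"ay":0,"az":0}
    - {"grip":0.9,"x":0,"y":0,"z":0.1,"ax":0,"ay":0,"az":0}

```text
time: 19.85
ee_pos: [594.7, -299.0, 79.9]
tool_rot: [-0.001, 0.684, 0.73, -0.001]
contact_force: [-4.1, 2.4, 12.4]
finger_gap: 11.6
grip_force: 51.7
```

Request:
step_arm:
  moves:
    - {"grip":0.9,"x":0,"y":0,"z":-0.08,"ax":0,"ay":0,"az":0}
    - {"grip":0.9,"x":-0.12,"y":0,"z":-0.08,"ax":0,"ay":0,"az":0}
    - {"grip":0.9,"x":-0.24,"y":0,"z":-0.08,"ax":0,"ay":0,"az":0}
    - {"grip":0.9,"x":-0.34,"y":0,"z":-0.08,"ax":0,"ay":0,"az":0}
    - {"grip":0.9,"x":-0.34,"y":0,"z":-0.08,"ax":0,"ay":0,"az":0}

```text
time: 20.35
ee_pos: [595.0, -316.9, 79.8]
tool_rot: [-0.001, 0.684, 0.729, -0.001]
contact_force: [0.6, 0.2, 4.2]
finger_gap: 11.3
grip_force: 50.7
```

Request:
step_arm:
  moves:
    - {"grip":0.9,"x":-0.04,"y":0,"z":0,"ax":0,"ay":0,"az":0}
    - {"grip":0.9,"x":-0.08,"y":0,"z":0,"ax":0,"ay":0,"az":0}
    - {"grip":0.9,"x":-0.08,"y":0,"z":0,"ax":0,"ay":0,"az":0}
    - {"grip":0.9,"x":-0.08,"y":0,"z":0,"ax":0,"ay":0,"az":0}
    - {"grip":0.9,"x":-0.08,"y":0,"z":0,"ax":0,"ay":0,"az":0}

```text
time: 20.85
ee_pos: [595.2, -319.9, 79.9]
tool_rot: [-0.001, 0.684, 0.73, -0.001]
contact_force: [-0.3, 0.3, -0.2]
finger_gap: 11.2
grip_force: 50.0
```

Run:
```python
from h import *
s=robot.sense();d=s["ee_pos"]-O;print(s["ee_pos"],d@ex,d@ey,s["contact_force"],s["contact_force"]@ex,s["contact_force"]@ey)
```

```text
[ 595.21949977 -319.9180792    79.91180371] 1.6870356243852733 44.40318465090867 [-0.34292354  0.29073886 -0.18138155] -0.31226249528352307 -0.32344670683054
```

Request:
step_arm:
  moves:
    - {"grip":0.9,"x":-0.04,"y":0,"z":0,"ax":0,"ay":0,"az":0}
    - {"grip":0.9,"x":-0.08,"y":0,"z":0,"ax":0,"ay":0,"az":0}
    - {"grip":0.9,"x":-0.08,"y":0,"z":0,"ax":0,"ay":0,"az":0}
    - {"grip":0.9,"x":-0.08,"y":0,"z":0,"ax":0,"ay":0,"az":0}
    - {"grip":0.9,"x":-0.08,"y":0,"z":0,"ax":0,"ay":0,"az":0}

```text
time: 21.35
ee_pos: [595.2, -320.2, 80.0]
tool_rot: [-0.004, 0.684, 0.73, 0.001]
contact_force: [-1.0, 8.2, 3.7]
finger_gap: 11.4
grip_force: 50.5
```

Request:
step_arm:
  moves:
    - {"grip":0.7,"x":0,"y":0,"z":0,"ax":0,"ay":0,"az":0}
    - {"grip":0.5,"x":0,"y":0,"z":0,"ax":0,"ay":0,"az":0}
    - {"grip":0.4,"x":0,"y":0,"z":0,"ax":0,"ay":0,"az":0}
    - {"grip":0.4,"x":0,"y":0,"z":-0.5,"ax":0,"ay":0,"az":0}
    - {"grip":0.4,"x":0,"y":0,"z":-1.4,"ax":0,"ay":0,"az":0}

```text
time: 21.85
ee_pos: [592.2, -322.1, 145.2]
tool_rot: [-0.006, 0.684, 0.729, -0.002]
contact_force: [0.8, -0.3, -0.2]
finger_gap: 25.7
grip_force: 0.0
```

Request:
step_arm:
  moves:
    - {"grip":0.4,"x":0.2,"y":0,"z":-0.9,"ax":0,"ay":0,"az":0}
    - {"grip":0.2,"x":1.1,"y":0,"z":-1.3,"ax":0,"ay":0,"az":0.2}
    - {"grip":0,"x":2.1,"y":0.1,"z":-1.3,"ax":0,"ay":0,"az":0.4}
    - {"grip":0,"x":3.1,"y":0.2,"z":-1.3,"ax":0,"ay":0,"az":0.6}
    - {"grip":0,"x":4.1,"y":0.3,"z":-1.3,"ax":0,"ay":0,"az":0.7}

```text
time: 22.35
ee_pos: [597.6, -118.0, 215.8]
tool_rot: [-0.0, 0.707, 0.708, -0.0]
contact_force: [0.4, 0.4, 0.1]
finger_gap: 42.8
grip_force: 0.0
```

Request:
step_arm:
  moves:
    - {"grip":0,"x":1,"y":0,"z":0,"ax":0.6,"ay":0,"az":0}
    - {"grip":0,"x":2,"y":0,"z":0,"ax":1.2,"ay":0,"az":0}
    - {"grip":0,"x":3,"y":0,"z":0,"ax":1.8,"ay":0,"az":0}
    - {"grip":0,"x":3.9,"y":0.3,"z":0,"ax":2.4,"ay":0,"az":0}
    - {"grip":0,"x":3.9,"y":0.5,"z":0,"ax":3.1,"ay":0,"az":0}

```text
time: 22.85
ee_pos: [622.0, 82.2, 215.7]
tool_rot: [-0.097, 0.697, 0.704, -0.096]
contact_force: [0.1, -0.1, -0.3]
finger_gap: 42.6
grip_force: 0.0
```

Run:
```python
from h import *
s=robot.sense();print(s["ee_pos"],s["finger_gap"])
go(top([623,147.5,114],.27,60),lean(.27))
```

```text
[622.04148643  82.18399486 215.7263515 ] 42.62031586092036
xyz [1.3   0.577 0.754] a [-0.043 -0.004  0.117]
```

Request:
step_arm:
  moves:
    - {"grip":0,"x":0.6,"y":0.3,"z":0,"ax":0,"ay":0,"az":0.1}
    - {"grip":0,"x":1.3,"y":0.58,"z":0.2,"ax":0,"ay":0,"az":0.1}
    - {"grip":0,"x":1.3,"y":0.58,"z":0.75,"ax":0,"ay":0,"az":0.1}
    - {"grip":0,"x":1.3,"y":0.58,"z":0.75,"ax":0,"ay":0,"az":0.1}
    - {"grip":0,"x":1.3,"y":0.58,"z":0.75,"ax":0,"ay":0,"az":0.1}

```text
time: 23.35
ee_pos: [638.9, 140.6, 170.5]
tool_rot: [-0.096, 0.702, 0.698, -0.098]
contact_force: [0.6, -0.6, 0.2]
finger_gap: 42.8
grip_force: 0.0
```

```bash
cat > strip.py <<'E'
from h import *
import sys
X,Y,Z,t=map(float,sys.argv[1:5])
a=snapshot("wrist");p=camera_params("wrist");s=robot.sense();print(s["ee_pos"],s["finger_gap"]);cv2.imwrite("pics/strip_%d.png"%(s["time"]*10),a)
for y in (Y-52.5,Y+52.5):
  for dx in (-6,6): print(y,dx,proj(p,np.array([X,y,Z])+dx*np.array([np.cos(t),0,-np.sin(t)])).round(1))
g=a.astype(float).sum(2);S=cv2.cvtColor(a,cv2.COLOR_BGR2HSV)[:,:,1].astype(float)
for dy in (0,20,40):
  v=proj(p,(X,Y+dy,Z));r=int(v[1]);c0=int(v[0])-45
  print(dy,"row",r,"col0",c0,"\n",[int(g[r-7:r+7,c:c+3].mean()) for c in range(c0,c0+90,3)],"\n",[int(S[r-7:r+7,c:c+3].mean()) for c in range(c0,c0+90,3)])
go(top([X,Y,Z],t,-52),lean(t))
E
python3 strip.py 623 147.5 114 .27
```

```text
[639.96095292 140.39887011 171.9314996 ] 42.763732626389384
95.0 -6 [310.6 305.6]
95.0 6 [328.  305.6]
200.0 -6 [308.  150.2]
200.0 6 [328. 150.]
0 row 233 col0 273 
 [386, 381, 390, 400, 404, 409, 393, 387, 398, 404, 404, 393, 395, 398, 402, 406, 407, 377, 395, 401, 406, 408, 362, 388, 399, 403, 407, 398, 391, 401] 
 [17, 26, 76, 82, 81, 81, 81, 83, 83, 82, 82, 82, 82, 82, 81, 81, 81, 83, 83, 82, 81, 81, 84, 84, 82, 81, 82, 75, 24, 13]
20 row 202 col0 273 
 [385, 390, 403, 408, 410, 413, 390, 401, 406, 410, 399, 403, 416, 417, 416, 416, 412, 379, 401, 406, 409, 410, 380, 383, 403, 407, 410, 409, 395, 409] 
 [17, 51, 81, 82, 81, 81, 82, 82, 82, 81, 82, 82, 81, 81, 81, 81, 80, 83, 82, 82, 82, 81, 83, 83, 82, 82, 82, 81, 37, 6]
40 row 170 col0 273 
 [384, 378, 345, 308, 296, 301, 369, 398, 402, 405, 403, 408, 412, 412, 413, 414, 416, 382, 408, 411, 413, 415, 396, 385, 407, 410, 412, 414, 395, 402] 
 [18, 40, 60, 79, 87, 86, 83, 81, 81, 82, 81, 81, 81, 81, 82, 81, 81, 82, 81, 81, 81, 81, 82, 83, 81, 81, 82, 81, 63, 12]
xyz [ 0.143 -0.013  2.247] a [-0.028  0.006 -0.073]
```

Request:
step_arm:
  moves:
    - {"grip":0,"x":0.14,"y":-0.04,"z":0.5,"ax":0,"ay":0,"az":-0.07}
    - {"grip":0,"x":0.14,"y":-0.04,"z":1.1,"ax":0,"ay":0,"az":-0.07}
    - {"grip":0,"x":0.14,"y":-0.04,"z":1.7,"ax":0,"ay":0,"az":-0.07}
    - {"grip":0,"x":0.14,"y":-0.04,"z":2.1,"ax":0,"ay":0,"az":-0.07}
    - {"grip":0,"x":0.14,"y":-0.04,"z":2.24,"ax":0,"ay":0,"az":-0.07}

```text
time: 23.9
ee_pos: [606.5, 147.1, 63.1]
tool_rot: [-0.097, 0.701, 0.7, -0.097]
contact_force: [-0.4, 0.4, 0.5]
finger_gap: 42.5
grip_force: 0.0
```

Request:
step_arm:
  moves:
    - {"grip":0.4,"x":0,"y":0,"z":0,"ax":0,"ay":0,"az":0}
    - {"grip":0.9,"x":0,"y":0,"z":0,"ax":0,"ay":0,"az":0}
    - {"grip":0.9,"x":0,"y":0,"z":0,"ax":0,"ay":0,"az":0}
    - {"grip":0.9,"x":0,"y":0,"z":0,"ax":0,"ay":0,"az":0}
    - {"grip":0.9,"x":0,"y":0,"z":0,"ax":0,"ay":0,"az":0}
  newtons: 50

```text
time: 24.4
ee_pos: [608.1, 148.3, 66.5]
tool_rot: [-0.096, 0.7, 0.701, -0.096]
contact_force: [-3.1, -0.2, 6.6]
finger_gap: 11.2
grip_force: 50.2
```

Request:
step_arm:
  moves:
    - {"grip":0.9,"x":0,"y":0,"z":-0.2,"ax":0,"ay":0,"az":0}
    - {"grip":0.9,"x":0,"y":0,"z":-0.4,"ax":0,"ay":0,"az":0}
    - {"grip":0.9,"x":0,"y":0,"z":-0.6,"ax":0,"ay":0,"az":0}
    - {"grip":0.9,"x":0,"y":0,"z":-0.8,"ax":0,"ay":0,"az":0}
    - {"grip":0.9,"x":0,"y":0,"z":-1,"ax":0,"ay":0,"az":0}

```text
time: 24.9
ee_pos: [621.2, 148.2, 113.0]
tool_rot: [-0.096, 0.7, 0.701, -0.096]
contact_force: [-2.2, 0.2, -1.0]
finger_gap: 11.0
grip_force: 49.1
```

Request:
step_arm:
  moves:
    - {"grip":0.9,"x":0,"y":0,"z":-0.3,"ax":0,"ay":0,"az":0}
    - {"grip":0.9,"x":0,"y":0,"z":-0.6,"ax":0,"ay":0,"az":0}
    - {"grip":0.9,"x":0,"y":0,"z":-1,"ax":0,"ay":0,"az":0}
    - {"grip":0.9,"x":0,"y":0,"z":-1.5,"ax":0,"ay":0,"az":0}
    - {"grip":0.9,"x":0,"y":0,"z":-2,"ax":0,"ay":0,"az":0}

```text
time: 25.4
ee_pos: [649.6, 148.2, 210.9]
tool_rot: [-0.095, 0.7, 0.701, -0.095]
contact_force: [-0.2, 0.0, -0.3]
finger_gap: 11.1
grip_force: 49.4
```

Request:
step_arm:
  moves:
    - {"grip":0.9,"x":-0.2,"y":0,"z":-0.4,"ax":0,"ay":0,"az":0}
    - {"grip":0.9,"x":-1,"y":0,"z":-0.4,"ax":-0.8,"ay":0,"az":-0.2}
    - {"grip":0.9,"x":-2,"y":0,"z":-0.2,"ax":-1.6,"ay":0,"az":-0.4}
    - {"grip":0.9,"x":-3,"y":0,"z":0,"ax":-2.4,"ay":-0.1,"az":-0.6}
    - {"grip":0.9,"x":-4,"y":0,"z":0,"ax":-3.07,"ay":-0.1,"az":-0.73}

```text
time: 25.9
ee_pos: [648.4, -51.3, 209.4]
tool_rot: [0.0, 0.683, 0.73, -0.001]
contact_force: [1.4, -1.4, 0.1]
finger_gap: 11.4
grip_force: 49.5
```

Run:
```python
from h import *
s=robot.sense();print(s["ee_pos"],s["finger_gap"],s["contact_force"])
go(C(-19,0,180),down(yaw))
```

```text
[648.35025144 -51.27858867 209.41038288] 11.414591350721478 [ 1.38330425 -1.37863115  0.10393466]
xyz [-4.873 -2.306  0.596] a [-0.006  0.016  0.026]
```

Request:
step_arm:
  moves:
    - {"grip":0.9,"x":-0.4,"y":-0.7,"z":0,"ax":0,"ay":0,"az":0}
    - {"grip":0.9,"x":-0.9,"y":-1.5,"z":0,"ax":0,"ay":0,"az":0}
    - {"grip":0.9,"x":-1.5,"y":-2.3,"z":0,"ax":0,"ay":0,"az":0}
    - {"grip":0.9,"x":-2.4,"y":-2.3,"z":0,"ax":0,"ay":0,"az":0}
    - {"grip":0.9,"x":-3.3,"y":-2.3,"z":0,"ax":0,"ay":0,"az":0}

```text
time: 26.4
ee_pos: [543.7, -223.5, 211.0]
tool_rot: [0.0, 0.684, 0.73, -0.001]
contact_force: [1.7, -0.3, -0.1]
finger_gap: 11.0
grip_force: 49.5
```

Request:
step_arm:
  moves:
    - {"grip":0.9,"x":-0.8,"y":0,"z":0,"ax":0,"ay":0,"az":0}
    - {"grip":0.9,"x":-1.3,"y":0,"z":0.3,"ax":0,"ay":0,"az":0}
    - {"grip":0.9,"x":-1.57,"y":0,"z":0.6,"ax":0,"ay":0,"az":0}
    - {"grip":0.9,"x":-1.57,"y":0,"z":0.6,"ax":0,"ay":0,"az":0}
    - {"grip":0.9,"x":-1.57,"y":0,"z":0.6,"ax":0,"ay":0,"az":0}

```text
time: 26.9
ee_pos: [548.7, -299.2, 178.6]
tool_rot: [-0.003, 0.684, 0.73, -0.002]
contact_force: [0.3, 0.3, -0.2]
finger_gap: 11.4
grip_force: 49.4
```

Run:
```python
from h import *
s=robot.sense();print(s["ee_pos"],s["finger_gap"],s["contact_force"])
go(C(-19,0,95),down(yaw))
```

```text
[ 548.72596569 -299.16904691  178.55177045] 11.39547290896925 [ 0.29738942  0.32454545 -0.2079321 ]
xyz [-0.063  0.023  1.671] a [-0.069 -0.019  0.005]
```

Request:
step_arm:
  moves:
    - {"grip":0.9,"x":-0.03,"y":0.02,"z":0.4,"ax":0,"ay":0,"az":0}
    - {"grip":0.9,"x":-0.03,"y":0.02,"z":0.8,"ax":0,"ay":0,"az":0}
    - {"grip":0.9,"x":-0.03,"y":0.02,"z":1.2,"ax":0,"ay":0,"az":0}
    - {"grip":0.9,"x":-0.03,"y":0.02,"z":1.65,"ax":0,"ay":0,"az":0}
    - {"grip":0.9,"x":-0.03,"y":0.02,"z":1.65,"ax":0,"ay":0,"az":0}

```text
time: 27.4
ee_pos: [548.0, -298.3, 93.6]
tool_rot: [-0.005, 0.683, 0.73, -0.002]
contact_force: [-0.4, 0.7, -0.8]
finger_gap: 11.1
grip_force: 49.4
```

Request:
step_arm:
  moves:
    - {"grip":0.9,"x":0,"y":0,"z":0.1,"ax":0,"ay":0,"az":0}
    - {"grip":0.9,"x":0,"y":0,"z":0.16,"ax":0,"ay":0,"az":0}
    - {"grip":0.9,"x":0,"y":0,"z":0.22,"ax":0,"ay":0,"az":0}
    - {"grip":0.9,"x":0,"y":0,"z":0.22,"ax":0,"ay":0,"az":0}
    - {"grip":0.9,"x":0,"y":0,"z":0.22,"ax":0,"ay":0,"az":0}

```text
time: 27.9
ee_pos: [549.8, -301.9, 86.1]
tool_rot: [-0.001, 0.684, 0.73, -0.002]
contact_force: [0.2, 0.4, -1.3]
finger_gap: 10.9
grip_force: 49.4
```

Request:
step_arm:
  moves:
    - {"grip":0.9,"x":0,"y":0,"z":0.06,"ax":0,"ay":0,"az":0}
    - {"grip":0.9,"x":0,"y":0,"z":0.1,"ax":0,"ay":0,"az":0}
    - {"grip":0.9,"x":0,"y":0,"z":0.12,"ax":0,"ay":0,"az":0}
    - {"grip":0.9,"x":0,"y":0,"z":0.12,"ax":0,"ay":0,"az":0}
    - {"grip":0.9,"x":0,"y":0,"z":0.12,"ax":0,"ay":0,"az":0}

```text
time: 28.4
ee_pos: [550.5, -302.3, 82.8]
tool_rot: [-0.001, 0.684, 0.73, -0.002]
contact_force: [-1.8, 2.4, 10.2]
finger_gap: 11.2
grip_force: 51.2
```

Request:
step_arm:
  moves:
    - {"grip":0.9,"x":0,"y":0,"z":0.04,"ax":0,"ay":0,"az":0}
    - {"grip":0.9,"x":0,"y":0,"z":0.06,"ax":0,"ay":0,"az":0}
    - {"grip":0.9,"x":0,"y":0,"z":0.06,"ax":0,"ay":0,"az":0}
    - {"grip":0.9,"x":0,"y":0,"z":0.06,"ax":0,"ay":0,"az":0}
    - {"grip":0.9,"x":0,"y":0,"z":0.06,"ax":0,"ay":0,"az":0}

```text
time: 28.9
ee_pos: [551.0, -302.3, 82.7]
tool_rot: [-0.001, 0.684, 0.73, -0.002]
contact_force: [-6.3, 6.4, 21.3]
finger_gap: 10.9
grip_force: 53.0
```

Request:
step_arm:
  moves:
    - {"grip":0.9,"x":0,"y":0,"z":-0.12,"ax":0,"ay":0,"az":0}
    - {"grip":0.9,"x":-0.12,"y":0,"z":-0.12,"ax":0,"ay":0,"az":0}
    - {"grip":0.9,"x":-0.24,"y":0,"z":-0.12,"ax":0,"ay":0,"az":0}
    - {"grip":0.9,"x":-0.36,"y":0,"z":-0.12,"ax":0,"ay":0,"az":0}
    - {"grip":0.9,"x":-0.36,"y":0,"z":-0.12,"ax":0,"ay":0,"az":0}

```text
time: 29.4
ee_pos: [551.2, -320.8, 82.8]
tool_rot: [-0.001, 0.684, 0.729, -0.002]
contact_force: [-0.3, 1.8, 4.5]
finger_gap: 11.4
grip_force: 50.1
```

Request:
step_arm:
  moves:
    - {"grip":0.9,"x":-0.04,"y":0,"z":0,"ax":0,"ay":0,"az":0}
    - {"grip":0.9,"x":-0.08,"y":0,"z":0,"ax":0,"ay":0,"az":0}
    - {"grip":0.9,"x":-0.1,"y":0,"z":0,"ax":0,"ay":0,"az":0}
    - {"grip":0.9,"x":-0.1,"y":0,"z":0,"ax":0,"ay":0,"az":0}
    - {"grip":0.9,"x":-0.1,"y":0,"z":0,"ax":0,"ay":0,"az":0}

```text
time: 29.9
ee_pos: [551.3, -322.8, 82.8]
tool_rot: [-0.003, 0.684, 0.73, -0.001]
contact_force: [-0.7, 7.0, 6.7]
finger_gap: 11.2
grip_force: 50.6
```

Request:
step_arm:
  moves:
    - {"grip":0.7,"x":0,"y":0,"z":0,"ax":0,"ay":0,"az":0}
    - {"grip":0.5,"x":0,"y":0,"z":0,"ax":0,"ay":0,"az":0}
    - {"grip":0.4,"x":0,"y":0,"z":0,"ax":0,"ay":0,"az":0}
    - {"grip":0.4,"x":0,"y":0,"z":-0.5,"ax":0,"ay":0,"az":0}
    - {"grip":0.4,"x":0,"y":0,"z":-1.4,"ax":0,"ay":0,"az":0}

```text
time: 30.4
ee_pos: [547.8, -322.7, 147.5]
tool_rot: [-0.007, 0.684, 0.729, -0.003]
contact_force: [0.9, -0.4, -0.7]
finger_gap: 25.5
grip_force: 0.0
```

Request:
step_arm:
  moves:
    - {"grip":0.4,"x":0.2,"y":0,"z":-0.9,"ax":0,"ay":0,"az":0}
    - {"grip":0.2,"x":1.1,"y":0,"z":-1.6,"ax":0,"ay":0,"az":0.2}
    - {"grip":0,"x":2.1,"y":0.3,"z":-2,"ax":0,"ay":0,"az":0.4}
    - {"grip":0,"x":3.1,"y":0.8,"z":-2.2,"ax":0,"ay":0,"az":0.6}
    - {"grip":0,"x":4.1,"y":1.3,"z":-2.2,"ax":0,"ay":0,"az":0.7}

```text
time: 30.9
ee_pos: [595.5, -137.9, 263.5]
tool_rot: [0.001, 0.707, 0.708, -0.001]
contact_force: [1.2, -0.4, 0.4]
finger_gap: 42.6
grip_force: 0.0
```

Request:
step_arm:
  moves:
    - {"grip":0,"x":0.8,"y":0.3,"z":0,"ax":0.6,"ay":0,"az":0}
    - {"grip":0,"x":1.6,"y":0.6,"z":0,"ax":1.2,"ay":0,"az":0}
    - {"grip":0,"x":2.4,"y":0.9,"z":0,"ax":1.8,"ay":0,"az":0}
    - {"grip":0,"x":2.9,"y":1.2,"z":0,"ax":2.4,"ay":0,"az":0}
    - {"grip":0,"x":2.9,"y":1.6,"z":0,"ax":3.1,"ay":0,"az":0}

```text
time: 31.4
ee_pos: [673.9, 11.1, 260.6]
tool_rot: [-0.098, 0.697, 0.703, -0.098]
contact_force: [-0.3, -0.0, 0.2]
finger_gap: 43.0
grip_force: 0.0
```

Run:
```python
from h import *
s=robot.sense();print(s["ee_pos"],s["finger_gap"])
go(top([656.5,50.5,114],.27,60),lean(.27))
```

```text
[673.86709369  11.11331135 260.56167867] 42.99388255630063
xyz [0.786 0.467 1.713] a [-0.088  0.016  0.095]
```

Request:
step_arm:
  moves:
    - {"grip":0,"x":0.5,"y":0.3,"z":0.3,"ax":0,"ay":0,"az":0.1}
    - {"grip":0,"x":0.79,"y":0.46,"z":0.9,"ax":-0.1,"ay":0,"az":0.1}
    - {"grip":0,"x":0.79,"y":0.46,"z":1.7,"ax":-0.1,"ay":0,"az":0.1}
    - {"grip":0,"x":0.79,"y":0.46,"z":1.7,"ax":-0.1,"ay":0,"az":0.1}
    - {"grip":0,"x":0.79,"y":0.46,"z":1.7,"ax":-0.1,"ay":0,"az":0.1}

```text
time: 31.9
ee_pos: [671.7, 46.0, 171.2]
tool_rot: [-0.094, 0.703, 0.699, -0.096]
contact_force: [0.4, -0.7, 0.4]
finger_gap: 42.6
grip_force: 0.0
```

```bash
python3 strip.py 656.5 50.5 114 .27
```

```text
[673.55414212  45.80822242 173.70766198] 42.555948006449356
-2.0 -6 [310.5 307.4]
-2.0 6 [327.8 307.3]
103.0 -6 [308.1 153.9]
103.0 6 [327.9 153.7]
0 row 235 col0 273 
 [413, 420, 418, 399, 416, 424, 434, 430, 399, 416, 425, 432, 420, 394, 399, 402, 405, 410, 403, 401, 426, 437, 439, 440, 436, 430, 425, 395, 216, 187] 
 [81, 80, 81, 82, 81, 81, 79, 80, 81, 80, 80, 80, 80, 82, 81, 82, 82, 81, 78, 16, 8, 8, 7, 8, 8, 8, 8, 9, 21, 26]
20 row 205 col0 273 
 [420, 423, 407, 401, 421, 429, 436, 432, 398, 418, 427, 434, 422, 411, 419, 418, 417, 418, 413, 397, 425, 436, 440, 442, 438, 431, 425, 422, 271, 188] 
 [80, 80, 80, 78, 80, 80, 80, 79, 82, 80, 80, 80, 81, 81, 81, 81, 80, 80, 80, 30, 9, 9, 9, 8, 8, 8, 9, 9, 15, 25]
40 row 174 col0 273 
 [421, 425, 384, 392, 412, 426, 438, 431, 403, 420, 429, 436, 427, 408, 414, 413, 414, 416, 417, 398, 424, 437, 441, 447, 442, 436, 430, 434, 346, 196] 
 [80, 80, 68, 77, 81, 80, 80, 80, 81, 80, 80, 80, 80, 82, 81, 82, 81, 81, 81, 47, 8, 8, 8, 8, 8, 8, 9, 8, 12, 24]
xyz [ 0.097 -0.022  2.282] a [ 0.056  0.017 -0.068]
```

Request:
step_arm:
  moves:
    - {"grip":0,"x":0.1,"y":0,"z":0.5,"ax":0.05,"ay":0,"az":-0.07}
    - {"grip":0,"x":0.1,"y":0,"z":1.1,"ax":0.05,"ay":0,"az":-0.07}
    - {"grip":0,"x":0.1,"y":0,"z":1.7,"ax":0.05,"ay":0,"az":-0.07}
    - {"grip":0,"x":0.1,"y":0,"z":2.1,"ax":0.05,"ay":0,"az":-0.07}
    - {"grip":0,"x":0.1,"y":0,"z":2.25,"ax":0.05,"ay":0,"az":-0.07}

```text
time: 32.45
ee_pos: [643.6, 50.6, 64.5]
tool_rot: [-0.095, 0.701, 0.701, -0.096]
contact_force: [-0.7, -1.2, -0.3]
finger_gap: 42.5
grip_force: 0.0
```

Request:
step_arm:
  moves:
    - {"grip":0.4,"x":0,"y":0,"z":0,"ax":0,"ay":0,"az":0}
    - {"grip":0.9,"x":0,"y":0,"z":0,"ax":0,"ay":0,"az":0}
    - {"grip":0.9,"x":0,"y":0,"z":0,"ax":0,"ay":0,"az":0}
    - {"grip":0.9,"x":0,"y":0,"z":0,"ax":0,"ay":0,"az":0}
    - {"grip":0.9,"x":0,"y":0,"z":0,"ax":0,"ay":0,"az":0}
  newtons: 50

```text
time: 32.95
ee_pos: [644.5, 51.0, 66.9]
tool_rot: [-0.094, 0.7, 0.701, -0.095]
contact_force: [-2.0, 0.2, 6.0]
finger_gap: 11.0
grip_force: 50.4
```

Request:
step_arm:
  moves:
    - {"grip":0.9,"x":0,"y":0,"z":-0.2,"ax":0,"ay":0,"az":0}
    - {"grip":0.9,"x":0,"y":0,"z":-0.4,"ax":0,"ay":0,"az":0}
    - {"grip":0.9,"x":0,"y":0,"z":-0.6,"ax":0,"ay":0,"az":0}
    - {"grip":0.9,"x":0,"y":0,"z":-0.8,"ax":0,"ay":0,"az":0}
    - {"grip":0.9,"x":0,"y":0,"z":-1,"ax":0,"ay":0,"az":0}

```text
time: 33.45
ee_pos: [657.0, 51.4, 113.1]
tool_rot: [-0.095, 0.7, 0.701, -0.096]
contact_force: [1.0, 0.2, -1.6]
finger_gap: 11.2
grip_force: 49.4
```

Request:
step_arm:
  moves:
    - {"grip":0.9,"x":0,"y":0,"z":-0.3,"ax":0,"ay":0,"az":0}
    - {"grip":0.9,"x":0,"y":0,"z":-0.6,"ax":0,"ay":0,"az":0}
    - {"grip":0.9,"x":0,"y":0,"z":-1,"ax":0,"ay":0,"az":0}
    - {"grip":0.9,"x":0,"y":0,"z":-1.5,"ax":0,"ay":0,"az":0}
    - {"grip":0.9,"x":0,"y":0,"z":-2,"ax":0,"ay":0,"az":0}

```text
time: 33.95
ee_pos: [683.3, 51.5, 210.2]
tool_rot: [-0.095, 0.7, 0.701, -0.096]
contact_force: [0.4, 0.8, -0.9]
finger_gap: 10.6
grip_force: 49.3
```

Request:
step_arm:
  moves:
    - {"grip":0.9,"x":-0.2,"y":0,"z":-0.3,"ax":0,"ay":0,"az":0}
    - {"grip":0.9,"x":-0.6,"y":-0.6,"z":-0.4,"ax":-0.8,"ay":0,"az":-0.2}
    - {"grip":0.9,"x":-1.1,"y":-1.3,"z":-0.5,"ax":-1.6,"ay":0,"az":-0.4}
    - {"grip":0.9,"x":-1.6,"y":-2.1,"z":-0.5,"ax":-2.4,"ay":-0.1,"az":-0.6}
    - {"grip":0.9,"x":-2,"y":-2.9,"z":-0.5,"ax":-3.07,"ay":-0.1,"az":-0.73}

```text
time: 34.45
ee_pos: [548.7, -50.4, 272.3]
tool_rot: [0.001, 0.683, 0.73, -0.001]
contact_force: [-1.1, -1.0, 0.8]
finger_gap: 11.2
grip_force: 49.6
```

Run:
```python
from h import *
s=robot.sense();print(s["ee_pos"],s["finger_gap"],s["contact_force"])
go(C(-19,-45,180),down(yaw))
```

```text
[548.67642877 -50.35658137 272.3380374 ] 11.222866942800477 [-1.149608   -0.97107336  0.84341971]
xyz [-5.02  -1.211  1.861] a [-0.013  0.03   0.013]
```

Request:
step_arm:
  moves:
    - {"grip":0.9,"x":-0.7,"y":-0.4,"z":0,"ax":0,"ay":0,"az":0}
    - {"grip":0.9,"x":-1.5,"y":-0.8,"z":0.3,"ax":0,"ay":0,"az":0}
    - {"grip":0.9,"x":-2.3,"y":-1.21,"z":0.6,"ax":0,"ay":0,"az":0}
    - {"grip":0.9,"x":-3.2,"y":-1.21,"z":0.9,"ax":0,"ay":0,"az":0}
    - {"grip":0.9,"x":-4,"y":-1.21,"z":1.2,"ax":0,"ay":0,"az":0}

```text
time: 34.95
ee_pos: [501.5, -254.7, 212.2]
tool_rot: [-0.0, 0.684, 0.729, -0.002]
contact_force: [0.8, 0.2, -0.8]
finger_gap: 11.2
grip_force: 49.5
```

Request:
step_arm:
  moves:
    - {"grip":0.9,"x":-0.5,"y":0,"z":0.3,"ax":0,"ay":0,"az":0}
    - {"grip":0.9,"x":-0.9,"y":0,"z":0.5,"ax":0,"ay":0,"az":0}
    - {"grip":0.9,"x":-1.02,"y":0,"z":0.66,"ax":0,"ay":0,"az":0}
    - {"grip":0.9,"x":-1.02,"y":0,"z":0.66,"ax":0,"ay":0,"az":0}
    - {"grip":0.9,"x":-1.02,"y":0,"z":0.66,"ax":0,"ay":0,"az":0}

```text
time: 35.45
ee_pos: [505.8, -302.4, 179.1]
tool_rot: [-0.001, 0.684, 0.73, -0.001]
contact_force: [0.2, 0.0, -0.5]
finger_gap: 11.4
grip_force: 49.6
```

Run:
```python
from h import *
s=robot.sense();print(s["ee_pos"],s["finger_gap"],s["contact_force"])
go(C(-19,-45,95),down(yaw))
```

```text
[ 505.77991389 -302.38120967  179.09482225] 11.376616950993993 [ 0.24949288  0.0464505  -0.52866119]
xyz [-0.051 -0.02   1.682] a [-0.042  0.001  0.012]
```

Request:
step_arm:
  moves:
    - {"grip":0.9,"x":-0.02,"y":-0.02,"z":0.4,"ax":0,"ay":0,"az":0}
    - {"grip":0.9,"x":-0.02,"y":-0.02,"z":0.8,"ax":0,"ay":0,"az":0}
    - {"grip":0.9,"x":-0.02,"y":-0.02,"z":1.2,"ax":0,"ay":0,"az":0}
    - {"grip":0.9,"x":-0.02,"y":-0.02,"z":1.66,"ax":0,"ay":0,"az":0}
    - {"grip":0.9,"x":-0.02,"y":-0.02,"z":1.66,"ax":0,"ay":0,"az":0}

```text
time: 35.95
ee_pos: [503.0, -301.3, 93.3]
tool_rot: [-0.004, 0.683, 0.73, -0.002]
contact_force: [-0.1, 1.1, -0.5]
finger_gap: 11.4
grip_force: 49.6
```

Request:
step_arm:
  moves:
    - {"grip":0.9,"x":0,"y":0,"z":0.1,"ax":0,"ay":0,"az":0}
    - {"grip":0.9,"x":0,"y":0,"z":0.16,"ax":0,"ay":0,"az":0}
    - {"grip":0.9,"x":0,"y":0,"z":0.22,"ax":0,"ay":0,"az":0}
    - {"grip":0.9,"x":0,"y":0,"z":0.27,"ax":0,"ay":0,"az":0}
    - {"grip":0.9,"x":0,"y":0,"z":0.27,"ax":0,"ay":0,"az":0}

```text
time: 36.45
ee_pos: [505.3, -304.8, 83.4]
tool_rot: [0.0, 0.684, 0.73, -0.001]
contact_force: [-0.1, 0.4, 1.9]
finger_gap: 10.8
grip_force: 50.1
```

Request:
step_arm:
  moves:
    - {"grip":0.9,"x":0,"y":0,"z":0.03,"ax":0,"ay":0,"az":0}
    - {"grip":0.9,"x":0,"y":0,"z":0.06,"ax":0,"ay":0,"az":0}
    - {"grip":0.9,"x":0,"y":0,"z":0.06,"ax":0,"ay":0,"az":0}
    - {"grip":0.9,"x":0,"y":0,"z":0.06,"ax":0,"ay":0,"az":0}
    - {"grip":0.9,"x":0,"y":0,"z":0.06,"ax":0,"ay":0,"az":0}

```text
time: 36.95
ee_pos: [505.9, -304.7, 83.3]
tool_rot: [0.0, 0.684, 0.73, -0.001]
contact_force: [-3.4, 4.5, 13.5]
finger_gap: 11.3
grip_force: 52.0
```

Request:
step_arm:
  moves:
    - {"grip":0.9,"x":0,"y":0,"z":-0.08,"ax":0,"ay":0,"az":0}
    - {"grip":0.9,"x":-0.12,"y":0,"z":-0.08,"ax":0,"ay":0,"az":0}
    - {"grip":0.9,"x":-0.24,"y":0,"z":-0.08,"ax":0,"ay":0,"az":0}
    - {"grip":0.9,"x":-0.36,"y":0,"z":-0.08,"ax":0,"ay":0,"az":0}
    - {"grip":0.9,"x":-0.36,"y":0,"z":-0.08,"ax":0,"ay":0,"az":0}

```text
time: 37.45
ee_pos: [506.0, -323.7, 83.2]
tool_rot: [-0.0, 0.684, 0.73, -0.002]
contact_force: [0.6, -0.9, 2.6]
finger_gap: 11.1
grip_force: 50.2
```

Request:
step_arm:
  moves:
    - {"grip":0.9,"x":-0.04,"y":0,"z":0,"ax":0,"ay":0,"az":0}
    - {"grip":0.9,"x":-0.08,"y":0,"z":0,"ax":0,"ay":0,"az":0}
    - {"grip":0.9,"x":-0.1,"y":0,"z":0,"ax":0,"ay":0,"az":0}
    - {"grip":0.9,"x":-0.1,"y":0,"z":0,"ax":0,"ay":0,"az":0}
    - {"grip":0.9,"x":-0.1,"y":0,"z":0,"ax":0,"ay":0,"az":0}

```text
time: 37.95
ee_pos: [506.2, -326.6, 83.4]
tool_rot: [-0.001, 0.684, 0.73, -0.001]
contact_force: [0.2, 4.0, 4.9]
finger_gap: 11.1
grip_force: 50.5
```

Request:
step_arm:
  moves:
    - {"grip":0.9,"x":-0.04,"y":0,"z":0,"ax":0,"ay":0,"az":0}
    - {"grip":0.9,"x":-0.04,"y":0,"z":0,"ax":0,"ay":0,"az":0}
    - {"grip":0.9,"x":-0.04,"y":0,"z":0,"ax":0,"ay":0,"az":0}
    - {"grip":0.6,"x":-0.02,"y":0,"z":0,"ax":0,"ay":0,"az":0}
    - {"grip":0.4,"x":0,"y":0,"z":0,"ax":0,"ay":0,"az":0}

```text
time: 38.45
ee_pos: [505.9, -327.8, 82.9]
tool_rot: [-0.0, 0.683, 0.73, -0.002]
contact_force: [-0.3, -0.4, 0.3]
finger_gap: 25.6
grip_force: 0.0
```

Request:
step_arm:
  moves:
    - {"grip":0.4,"x":0,"y":0,"z":0,"ax":0,"ay":0,"az":0}
    - {"grip":0.4,"x":0,"y":0,"z":-0.6,"ax":0,"ay":0,"az":0}
    - {"grip":0.4,"x":0,"y":0,"z":-1.4,"ax":0,"ay":0,"az":0}
    - {"grip":0.4,"x":0.5,"y":0.4,"z":-2.4,"ax":0,"ay":0,"az":0}
    - {"grip":0.2,"x":1.2,"y":0.8,"z":-3.3,"ax":0,"ay":0,"az":0}

```text
time: 38.95
ee_pos: [537.0, -277.5, 235.2]
tool_rot: [0.0, 0.685, 0.729, -0.002]
contact_force: [1.2, -0.7, 0.0]
finger_gap: 34.0
grip_force: 0.0
```

Request:
step_arm:
  moves:
    - {"grip":0,"x":0.7,"y":0,"z":-0.3,"ax":0,"ay":0,"az":0}
    - {"grip":0,"x":1.4,"y":0,"z":-0.3,"ax":0,"ay":0,"az":0}
    - {"grip":0,"x":1.4,"y":0,"z":-0.3,"ax":0,"ay":0,"az":0}
    - {"grip":0,"x":1.4,"y":0,"z":-0.3,"ax":0,"ay":0,"az":0}
    - {"grip":0,"x":1.4,"y":0,"z":-0.3,"ax":0,"ay":0,"az":0}

```text
time: 39.45
ee_pos: [532.1, -207.1, 247.7]
tool_rot: [-0.001, 0.684, 0.73, -0.002]
contact_force: [0.3, -0.3, 0.7]
finger_gap: 42.6
grip_force: 0.0
```

Run:
```python
from h import *
a=snapshot("wrist");p=camera_params("wrist");s=robot.sense();print(s["ee_pos"])
import pickle;pickle.dump(p,open("w12.pkl","wb"));cv2.imwrite("pics/w12.png",a)
for k,y in zip("abc",(-45,0,45)): print(k,proj(p,C(-52.5,y,135)).round(),proj(p,C(-52.5,y,15)).round())
print(proj(p,C(-62.5-145,0,36)))
b=snapshot("scene")
cv2.imwrite("pics/v12.png",np.hstack([a[0:400,140:540],cv2.resize(b[170:310,245:385],(400,400),interpolation=2)]))
```

```text
[ 532.08408994 -207.23626237  247.62770682]
a [280. 293.] [291. 244.]
b [334. 293.] [331. 244.]
c [388. 293.] [370. 244.]
[332.36516634  99.44953254]
```

View pics/v12.png

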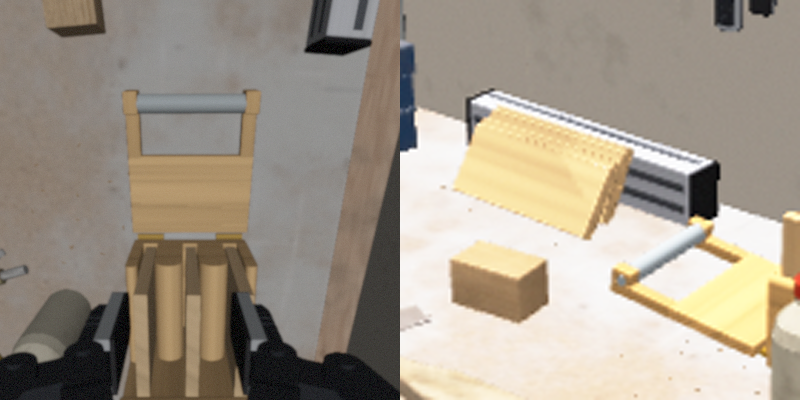

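Request:
step_arm:
  moves:
    - {"grip":0,"x":0.4,"y":0.2,"z":0,"ax":0,"ay":0,"az":1.7}
    - {"grip":0,"x":0.8,"y":0.4,"z":0,"ax":0,"ay":0,"az":3.4}
    - {"grip":0,"x":1.2,"y":0.5,"z":0,"ax":0,"ay":0,"az":5.1}
    - {"grip":0,"x":1.6,"y":0.5,"z":0,"ax":0,"ay":0,"az":6.8}
    - {"grip":0,"x":1.8,"y":0.5,"z":0,"ax":0,"ay":0,"az":8.5}

```text
time: 40.05
ee_pos: [551.4, -114.3, 247.5]
tool_rot: [-0.001, 0.903, 0.43, -0.002]
contact_force: [-0.4, -0.5, -0.4]
finger_gap: 42.6
grip_force: 0.0
```

Request:
step_arm:
  moves:
    - {"grip":0,"x":0,"y":0,"z":0.2,"ax":0,"ay":0,"az":1.7}
    - {"grip":0,"x":0,"y":0,"z":0.5,"ax":0,"ay":0,"az":3.4}
    - {"grip":0,"x":0,"y":0,"z":0.9,"ax":0,"ay":0,"az":5.1}
    - {"grip":0,"x":0,"y":0,"z":1.4,"ax":0,"ay":0,"az":6.8}
    - {"grip":0,"x":0,"y":0,"z":2,"ax":0,"ay":0,"az":8.5}

```text
time: 40.55
ee_pos: [552.1, -116.2, 147.9]
tool_rot: [0.001, 0.997, 0.072, -0.001]
contact_force: [0.9, -0.4, -0.6]
finger_gap: 42.6
grip_force: 0.0
```

Request:
step_arm:
  moves:
    - {"grip":0,"x":0,"y":0,"z":0,"ax":0,"ay":0,"az":1}
    - {"grip":0,"x":0,"y":0,"z":0,"ax":0,"ay":0,"az":1}
    - {"grip":0,"x":0,"y":0,"z":0,"ax":0,"ay":0,"az":1}
    - {"grip":0,"x":0,"y":0,"z":0,"ax":0,"ay":0,"az":1}
    - {"grip":0,"x":0,"y":0,"z":0,"ax":0,"ay":0,"az":1}

```text
time: 41.05
ee_pos: [551.9, -115.3, 149.1]
tool_rot: [0.001, 0.999, 0.033, -0.001]
contact_force: [0.0, 0.6, 0.2]
finger_gap: 42.5
grip_force: 0.0
```

Run:
```python
from h import *
import pickle
p=pickle.load(open("w12.pkl","rb"));print("bar seen",plane(p,(140+192,102),36), "expected",C(-206,0,36))
s=robot.sense();print(s["ee_pos"],s["finger_gap"])
go(C(-206,22.5,3),down(yaw-np.pi/2))
```

```text
bar seen [ 537.23055731 -116.35186429   36.        ] expected [ 537.5063445  -115.52938264   36.        ]
[ 551.86822889 -115.25403861  149.10413981] 42.503990052458306
xyz [ 0.167 -0.018  2.922] a [0.02  0.017 0.015]
```

Request:
step_arm:
  moves:
    - {"grip":0,"x":0.17,"y":-0.02,"z":0.9,"ax":0,"ay":0,"az":0}
    - {"grip":0,"x":0.17,"y":-0.02,"z":1.8,"ax":0,"ay":0,"az":0}
    - {"grip":0,"x":0.17,"y":-0.02,"z":2.6,"ax":0,"ay":0,"az":0}
    - {"grip":0,"x":0.17,"y":-0.02,"z":2.9,"ax":0,"ay":0,"az":0}
    - {"grip":0,"x":0.17,"y":-0.02,"z":2.9,"ax":0,"ay":0,"az":0}

```text
time: 41.55
ee_pos: [556.8, -112.7, 0.8]
tool_rot: [-0.0, 0.999, 0.033, -0.004]
contact_force: [0.5, 0.2, -0.2]
finger_gap: 42.8
grip_force: 0.0
```

Request:
step_arm:
  moves:
    - {"grip":0.4,"x":0,"y":0,"z":0,"ax":0,"ay":0,"az":0}
    - {"grip":0.8,"x":0,"y":0,"z":0,"ax":0,"ay":0,"az":0}
    - {"grip":0.8,"x":0,"y":0,"z":0,"ax":0,"ay":0,"az":0}
    - {"grip":0.8,"x":0,"y":0,"z":0,"ax":0,"ay":0,"az":0}
    - {"grip":0.8,"x":0,"y":0,"z":0,"ax":0,"ay":0,"az":0}
  newtons: 25

```text
time: 42.05
ee_pos: [561.7, -116.7, 6.0]
tool_rot: [0.004, 0.999, 0.033, 0.001]
contact_force: [0.2, -5.9, -3.0]
finger_gap: 17.0
grip_force: 27.0
```

Request:
step_arm:
  moves:
    - {"grip":0.8,"x":0,"y":0.06,"z":-0.26,"ax":0,"ay":0,"az":0}
    - {"grip":0.8,"x":0,"y":0.22,"z":-0.66,"ax":0,"ay":0,"az":0}
    - {"grip":0.8,"x":0,"y":0.44,"z":-1.05,"ax":0,"ay":0,"az":0}
    - {"grip":0.8,"x":0,"y":0.71,"z":-1.39,"ax":0,"ay":0,"az":0}
    - {"grip":0.8,"x":0,"y":1.03,"z":-1.69,"ax":0,"ay":0,"az":0}

```text
time: 42.55
ee_pos: [564.6, -161.3, 91.6]
tool_rot: [-0.003, 0.999, 0.032, 0.001]
contact_force: [0.0, 10.6, 4.0]
finger_gap: 16.0
grip_force: 24.4
```

Request:
step_arm:
  moves:
    - {"grip":0.8,"x":0,"y":0.36,"z":-0.25,"ax":0,"ay":0,"az":0}
    - {"grip":0.8,"x":0,"y":0.75,"z":-0.45,"ax":0,"ay":0,"az":0}
    - {"grip":0.8,"x":0,"y":1.17,"z":-0.58,"ax":0,"ay":0,"az":0}
    - {"grip":0.8,"x":0,"y":1.6,"z":-0.65,"ax":0,"ay":0,"az":0}
    - {"grip":0.8,"x":0,"y":1.95,"z":-0.65,"ax":0,"ay":0,"az":0}

```text
time: 43.05
ee_pos: [572.7, -266.0, 134.6]
tool_rot: [0.005, 0.999, 0.034, 0.002]
contact_force: [-10.7, 0.4, 33.4]
finger_gap: 10.0
grip_force: 30.2
```

Run:
```python
from h import *
s=robot.sense();d=s["ee_pos"]-O;print(s["ee_pos"],d@ex,s["finger_gap"],s["grip_force"],s["contact_force"])
```

```text
[ 572.6645996  -265.95666223  134.5757712 ] -53.61742492801064 9.958340809993608 30.22955149412155 [-10.6897065    0.44005177  33.36185261]
```

Request:
step_arm:
  moves:
    - {"grip":0.8,"x":0,"y":0,"z":-0.3,"ax":0,"ay":0,"az":0}
    - {"grip":0.8,"x":0,"y":0,"z":-0.9,"ax":0,"ay":0,"az":0}
    - {"grip":0.8,"x":0,"y":-0.5,"z":-1.5,"ax":0,"ay":0,"az":0}
    - {"grip":0.9,"x":0,"y":-1,"z":-2,"ax":0,"ay":0,"az":0}
    - {"grip":1,"x":0,"y":-1,"z":-2,"ax":0,"ay":0,"az":0}

```text
time: 43.55
ee_pos: [569.9, -210.9, 228.3]
tool_rot: [0.003, 0.999, 0.034, 0.004]
contact_force: [-0.3, 0.8, 0.9]
finger_gap: 0.0
grip_force: 0.0
```

Run:
```python
from h import *
import pickle
a=snapshot("wrist");p=camera_params("wrist");s=robot.sense();print(s["ee_pos"]);cv2.imwrite("pics/w13.png",a);pickle.dump(p,open("w13.pkl","wb"))
for t in (0,.1,.2,.3,.5):
    x=-62.5-(146*np.sin(t)-10*np.cos(t));z=8+146*np.cos(t)+10*np.sin(t)
    print(t,round(x,1),round(z,1),[proj(p,C(x,y,z)).round() for y in (-40,0,40)])
b=snapshot("top");cv2.imwrite("pics/t13.png",b)
hsv=cv2.cvtColor(b,cv2.COLOR_BGR2HSV);pt=camera_params("top")
for t in (0,.1,.2,.3,.5):
    x=-62.5-(146*np.sin(t)-10*np.cos(t));z=8+146*np.cos(t)+10*np.sin(t);print("top",t,proj(pt,C(x,-45,z)).round(1))
for r in (255,258,261): print(r,hsv[r,390:450,1].tolist())
```

```text
[ 568.64094776 -211.84338271  225.55995799]
0 -52.5 154.0 [array([395., 322.]), array([399., 271.]), array([403., 216.])]
0.1 -67.1 154.3 [array([376., 322.]), array([378., 272.]), array([382., 216.])]
0.2 -81.7 153.1 [array([356., 321.]), array([357., 271.]), array([359., 216.])]
0.3 -96.1 150.4 [array([336., 319.]), array([337., 269.]), array([338., 215.])]
0.5 -123.7 140.9 [array([299., 313.]), array([299., 264.]), array([298., 211.])]
top 0 [428.8 257.6]
top 0.1 [421.3 257.8]
top 0.2 [413.7 258.1]
top 0.3 [406.1 258.5]
top 0.5 [391.3 259.1]
255 [7, 6, 6, 7, 6, 4, 7, 3, 4, 4, 4, 4, 3, 6, 4, 4, 6, 4, 13, 45, 115, 154, 146, 144, 147, 145, 141, 140, 131, 130, 131, 139, 141, 139, 94, 26, 14, 23, 23, 22, 23, 22, 16, 9, 72, 114, 123, 124, 125, 127, 129, 124, 123, 125, 124, 121, 124, 127, 137, 144]
258 [7, 6, 4, 6, 6, 4, 4, 6, 4, 4, 4, 6, 6, 4, 6, 4, 6, 6, 13, 43, 110, 149, 151, 148, 147, 145, 147, 137, 134, 131, 132, 136, 138, 129, 80, 9, 17, 22, 24, 22, 23, 25, 18, 9, 66, 104, 109, 112, 110, 109, 112, 111, 111, 111, 111, 113, 119, 126, 138, 147]
261 [7, 7, 9, 9, 7, 6, 7, 7, 9, 6, 7, 7, 4, 3, 7, 6, 6, 6, 9, 32, 91, 147, 151, 148, 147, 151, 145, 140, 137, 133, 136, 138, 138, 129, 116, 78, 51, 41, 31, 28, 30, 35, 48, 70, 92, 106, 104, 103, 108, 115, 117, 120, 118, 117, 119, 123, 130, 144, 155, 158]
```

Run:
```python
from h import *
def cen(f):
    s=cv2.cvtColor(cv2.imread(f),cv2.COLOR_BGR2HSV)[215:259,415:445,1].astype(float)
    w=np.clip(80-s,0,None);return (w*np.arange(415,445)).sum(1)/w.sum(1)
a,b=cen("pics/top0.png"),cen("pics/t13.png");print((b-a)[::4].round(2),np.median((b-a)[20:]))
# panels: gate-end positions from the wrist view, tops z=135: saturation/brightness along each panel's top line
import pickle;p=pickle.load(open("w13.pkl","rb"));w=cv2.imread("pics/w13.png")
for k,y in zip("abc",(-45,0,45)):
    q=[proj(p,C(x,y,135)) for x in range(-70,-20,3)]
    print(k,[int(w[int(v),int(u)].astype(int).sum()) if 0<=v<480 and 0<=u<640 else None for u,v in q])
```

```text
[   nan   1.01 -11.07  -6.56   0.31   0.33   0.46   0.63   0.72   0.7
   0.65] 0.6296373189167923
a [218, 181, 177, 177, 286, 320, 394, 436, 446, 450, 400, 323, 432, 450, 453, 448, 440]
b [440, 452, 449, 399, 447, 314, 391, 438, 456, 436, 399, 346, 434, 435, 442, 452, 439]
c [451, 459, 412, 388, 423, 404, 407, 377, 399, 388, 419, 419, 405, 447, 453, 451, 449]<stdin>:4: RuntimeWarning: invalid value encountered in divide
```

Request:
step_arm:
  moves:
    - {"grip":1,"x":0,"y":-0.5,"z":-0.5,"ax":0,"ay":0,"az":0}
    - {"grip":1,"x":0,"y":-1,"z":-1,"ax":0,"ay":0,"az":0}
    - {"grip":1,"x":0,"y":-1,"z":-1,"ax":0,"ay":0,"az":0}
    - {"grip":1,"x":0,"y":-1,"z":-1,"ax":0,"ay":0,"az":0}
    - {"grip":1,"x":0,"y":-1,"z":-1,"ax":0,"ay":0,"az":0}

```text
time: 44.15
ee_pos: [562.1, -162.7, 268.0]
tool_rot: [0.0, 0.999, 0.032, -0.003]
contact_force: [-0.1, 0.8, -0.5]
finger_gap: -0.1
grip_force: 0.0
```

```bash
python3 -c "
from workcell import ticket
print(ticket.job_done())"
```

```text
the job is handed in; nothing more can be done
None
```

I handed the job in at about 44 s, with no verdict returned: the offcut is clear, all three tall panels stand in their own bays against the back stop, the low boards still lean on the fence, and by the top camera the gate is back at its starting upright position; I didn't recheck the bottle or tape measure at the end.

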